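# Sort the mixed lab things into their trays

### The arm

A 6-joint arm with a two-finger parallel gripper is mounted at the origin on a cart in front of the work surface, level with it; the furniture and walls round the work are solid. World frame = base frame: x ahead of the robot, y to its left, z up, the work surface at z = 0. Lengths are in m, angles in rad, forces in N, time in s.
With the tool pointing down it reaches from about 0.35 to 0.775 m from the base axis. Payload 7.3 kg.
Tool frame: the origin (TCP) lies on the centre line of the jaws, within the pads' length; the fingertips stand 14 mm ahead of it and the grasp point (between the pads) lies 5 mm behind it; z points along the fingers, y is the direction in which the jaws open and shut (so a half turn about z gives the same grasp; the last joint's range is limited). The gripper opens to 92 mm and grips with 3 to 60 N. Pads are 19 mm wide; open, the fingers measure 130 mm over their backs; the gripper's body (75 mm by 190 mm) begins 47 mm behind the grasp point.
Start: joints at [1.068, 0.342, 1.524, -0, 1.275, -0.146], TCP at [0.183, 0.492, 0.241] pointing down, gripper open.
Joint ranges: [-2.53, 2.53], [-0.77, 2.02], [0.04, 2.7], [-1, 4.14], [0.28, 2.66], [-3.11, 3.11]. Speed limits (rad/s): [2.57, 2.57, 3.14, 3.14, 3.14, 3.14].

### API

Orientations are given as a unit quaternion [w, x, y, z].
In Python, from workcell import bot gives the robot as it stands.
- The arm moves only by the shell command python3 -m jog 'ROWS'. ROWS is JSON, a list of rows, each a list of 7 numbers: the closure, from 0 (fully open) to 1 (shut), then the shift along the tool's x, y, z in m, then the turn, a rotation vector about the tool's x, y, z in rad. A call has 1 to 12 rows; each row shifts and turns the pose as measured when the row begins, along the tool's axes as they then stand; what a row does not reach is not made up. A row lasts 1/10 s, in which the tool goes at most 50 mm and 8.59 degrees, less where a joint would pass 70% of its speed; a pose out of reach is approached as far as the arm can. A call with a gripper value outside its range is refused whole. The fingers move at their own pace and stop on an object; the grip force is fixed at half the most. Time passes only in rows, so rows that do not move let the fingers close. It gives the time, the measured TCP pose, the force and the opening at its end, in the units of the state.
- bot.sense(): the state, without advancing time (a new reading comes with each control period).
- bot.grab_frame(name): name is "side" or "top" or "wrist"; returns (picture, depth): 480x640x3 uint8, red, green, blue; 480x640 float32, m along the optical axis (not along the pixel's ray), 0 where there is no reading.
- bot.camera_model(name): a dict with "fx", "fy", "cx", "cy" (pixels), "dist" ([k1, k2, p1, p2, k3] as OpenCV has them; the pictures are not rectified), "xyz" and "rotation" of the camera in the world. Camera axes: x right, y down, z forward; pixel columns grow to the right and rows downward; lengths in m; the calibration is good to about 2 mm. A picture is of the moment at which its call begins: read the wrist's pose just before it. camera_model takes no time and is no camera call; for the wrist camera it gives the pose at the moment of the call.
- bot.job_done(): hands the job in, once; it reports no verdict.
The state is a dict: "t": time; "q": joint angles; "joint_velocities": joint speeds; "tau": joint torques, N m; "eef_pos": TCP position; "tool_rot": TCP orientation; "force": force on the tool from outside, world axes, zero at the start; "moment": the same for the moment, N m; "gripper_width": finger opening in m.
Only numpy, scipy, OpenCV 4.12 (cv2) and the standard library are available. Lean on these libraries where they do the work, as an engineer would, in place of code of your own. Each camera call takes 0.05 s, during which the arm holds its last target.

### The job

Sort the five things left along the front of the worktop: stand the two dropper bottles upright in the blue tray, one in each bay; lay the two capped sample tubes in the red tray, one along each trough; and set the petri dish flat, right way up, in the round recess of the green plate. Leave everything lying still and let go of.

Things in the scene. Friction and masses are not known exactly. Their poses are not given: they have to be found in the camera images.
- brown_bottle: Brown dropper bottle with a white cap; body 31 mm in diameter and 56 mm high, 78 mm high with its narrower cap, about 60 g, standing upright near the front of the worktop (its likes far back by the wall are not meant). Origin at the centre of its underside, z up along its axis. Grip the body about 30 to 50 mm above its underside.
- blue_bottle: Blue dropper bottle with a black cap; body 33 mm in diameter and 56 mm high, 78 mm high with its narrower cap, about 60 g, standing upright near the front of the worktop (its likes far back by the wall are not meant). Origin at the centre of its underside, z up along its axis. Grip the body about 30 to 50 mm above its underside.
- dish: Petri dish with its lid on, clear with a dull greyish-pink filling: a disc 54 mm in diameter where it is gripped (58 mm over the rim) and 12 mm high, 30 g, lying flat on the worktop. Origin at the centre of its underside, z up. Grip it across its diameter with the fingertips about 4 mm above its underside.
- orange_tube: Capped sample tube with an orange cap, lying on its side on the worktop: clear body 12 mm in diameter, 14 mm wide cap over the last 17 mm, 63 mm long, 16 g; the cap keeps it from rolling. Origin on its axis at mid-length, 6 to 7 mm above what it lies on; x along the tube towards the cap. Grip across the body at the origin, fingertips about 4 mm above the surface.
- yellow_tube: Capped sample tube with a yellow cap, lying on its side on the worktop: clear body 12 mm in diameter, 14 mm wide cap over the last 17 mm, 63 mm long, 16 g; the cap keeps it from rolling. Origin on its axis at mid-length, 6 to 7 mm above what it lies on; x along the tube towards the cap. Grip across the body at the origin, fingertips about 4 mm above the surface.
- bottle_tray: Blue open tray with two square bays side by side along its y, for the bottles; 62 mm (x) by 118 mm (y) outside, walls 3 mm thick and 26 mm high, inner floor 3 mm above the worktop, one 3 mm wall between the bays. Fixed. Origin at the centre of its underside; bay centres at y = +28.8 and -28.8 mm, each bay 56 mm (x) by 54.5 mm (y). Turned up to 0.3 rad.
- tube_tray: Red flat tray with two shallow troughs side by side, for the tubes; 98 mm (x) by 92 mm (y), 6 mm high. The troughs run along its x, each 90 mm long and 38 mm wide with its floor 3 mm above the worktop and 3 mm below the rim. Fixed. Origin at the centre of its underside; trough centre lines at y = +22 and -22 mm. Turned up to 0.3 rad.
- dish_plate: Green square plate with one shallow round recess, for the petri dish; 92 by 92 mm, 6 mm high; recess 78 mm in diameter, its floor 3 mm above the worktop and 3 mm below the rim. Fixed. Origin at the centre of its underside, under the centre of the recess.

How it is judged:
At the end, for the whole second after the job is handed in: Each bottle stands (tilt < 0.08) in its own bay of the blue tray, each tube lies on the floor of its own trough of the red tray (within 14.5 mm of the centre line, 16 mm of mid-length, 0.45 rad), the dish lies flat in the green recess (within 14.5 mm); all at rest and released (((x of brown_bottle in the frame of bottle_tray between -0.014 and 0.014 m and y of brown_bottle in the frame of bottle_tray between 0.0143 and 0.0433 m and z of brown_bottle in the frame of bottle_tray between 0.001 and 0.006 m and x of blue_bottle in the frame of bottle_tray between -0.014 and 0.014 m and y of blue_bottle in the frame of bottle_tray between -0.0433 and -0.0143 m and z of blue_bottle in the frame of bottle_tray between 0.001 and 0.006 m) or (x of brown_bottle in the frame of bottle_tray between -0.014 and 0.014 m and y of brown_bottle in the frame of bottle_tray between -0.0433 and -0.0143 m and z of brown_bottle in the frame of bottle_tray between 0.001 and 0.006 m and x of blue_bottle in the frame of bottle_tray between -0.014 and 0.014 m and y of blue_bottle in the frame of bottle_tray between 0.0143 and 0.0433 m and z of blue_bottle in the frame of bottle_tray between 0.001 and 0.006 m)) and ((x of orange_tube in the frame of tube_tray between -0.016 and 0.016 m and y of orange_tube in the frame of tube_tray between 0.0075 and 0.0365 m and z of orange_tube in the frame of tube_tray between 0.0075 and 0.0118 m and x of yellow_tube in the frame of tube_tray between -0.016 and 0.016 m and y of yellow_tube in the frame of tube_tray between -0.0365 and -0.0075 m and z of yellow_tube in the frame of tube_tray between 0.0075 and 0.0118 m) or (x of orange_tube in the frame of tube_tray between -0.016 and 0.016 m and y of orange_tube in the frame of tube_tray between -0.0365 and -0.0075 m and z of orange_tube in the frame of tube_tray between 0.0075 and 0.0118 m and x of yellow_tube in the frame of tube_tray between -0.016 and 0.016 m and y of yellow_tube in the frame of tube_tray between 0.0075 and 0.0365 m and z of yellow_tube in the frame of tube_tray between 0.0075 and 0.0118 m)) and angle between each of brown_bottle, blue_bottle, dish's own z axis and vertical below 0.08 rad and angle between the x axis of each of orange_tube, yellow_tube and the x axis of tube_tray, either way round below 0.45 rad and horizontal distance between dish and dish_plate below 0.0145 m and z of dish in the frame of dish_plate between 0.001 and 0.0046 m and linear speed of each of brown_bottle, blue_bottle, dish, orange_tube, yellow_tube below 0.02 m/s); the robot touches nothing.
It also fails if it takes over 128 s, if anything falls off the work surface, if the arm or the gripper's body presses on something with over 40 N, if the wrist force passes 120 N, or if a joint passes its speed limit or range.

## Working session

There is one attempt and no reset: what is moved stays moved. The work goes in short steps, Python scripts to look and compute and a shell command to move; the robot and the scene stay as the last step left them, time stands still between calls to the robot, and variables do not carry over. Pictures are saved under pics/ and viewed, and the job is handed in when it is done.

```bash
ls; mkdir -p pics
python3 - <<'E'
from workcell import bot
import cv2
s=bot.sense(); print(s)
for n in ["side","top","wrist"]:
    m=bot.camera_model(n); print(n,m)
    im,d=bot.grab_frame(n)
    cv2.imwrite(f"pics/{n}0.png",im[:,:,::-1])
E
```

```text
pics
{'t': 0.0, 'q': array([ 1.06803648e+00,  3.42756160e-01,  1.52503655e+00, -7.69332461e-06,
        1.27540334e+00, -1.46012486e-01]), 'joint_velocities': array([ 1.51714961e-03, -1.69519099e-03, -2.09404938e-04, -9.59527588e-04,
        1.43581869e-05, -5.38625497e-05]), 'tau': array([ 8.20058231e-04, -4.31232941e+01, -2.44225770e+01,  7.20080500e-02,
        5.57054719e-02, -9.75251965e-05]), 'eef_pos': array([0.18313927, 0.49159857, 0.24002078]), 'tool_rot': array([-2.52034193e-04,  1.77428133e-01,  9.84133433e-01, -7.61055310e-04]), 'force': array([1.03816105, 0.32890395, 0.01432722]), 'moment': array([-0.00680344, -0.00310195,  0.0033065 ]), 'gripper_width': 0.09188417996613936}
side {'fx': 580.972325084126, 'fy': 580.972325084126, 'cx': 327.4387599054598, 'cy': 239.0082311068732, 'dist': array([-0.06099582,  0.        ,  0.        ,  0.        ,  0.        ]), 'xyz': array([0.48962801, 1.19754628, 0.6576202 ]), 'rotation': array([ 0.00904412,  0.00376966,  0.86029911, -0.50969544])}
top {'fx': 619.8433976530285, 'fy': 619.8433976530285, 'cx': 326.8340992296857, 'cy': 240.87133966949804, 'dist': array([-0.13742862,  0.        ,  0.        ,  0.        ,  0.        ]), 'xyz': array([0.24900231, 0.04666138, 1.35508924]), 'rotation': array([ 0.07077141, -0.69344335,  0.71360303, -0.06998893])}
wrist {'fx': 422.94312918904984, 'fy': 422.94312918904984, 'cx': 315.872581981889, 'cy': 246.21633681772687, 'dist': array([-0.05602916,  0.        ,  0.        ,  0.        ,  0.        ]), 'xyz': array([0.11217193, 0.51949244, 0.38283713]), 'rotation': array([0.11820864, 0.81238255, 0.56520282, 0.08128397])}
```

View pics/top0.png

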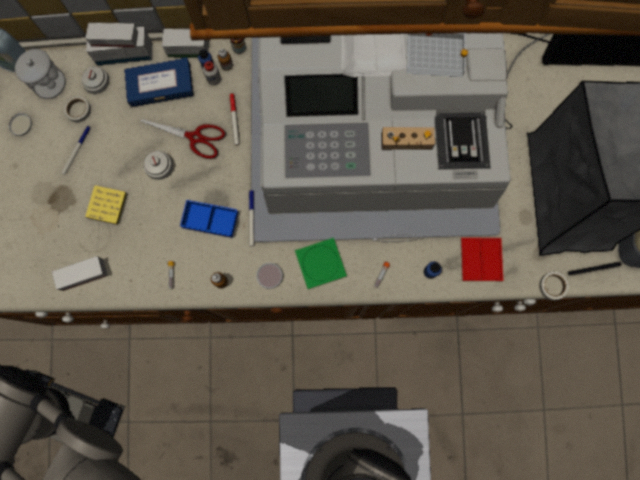

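View pics/side0.png

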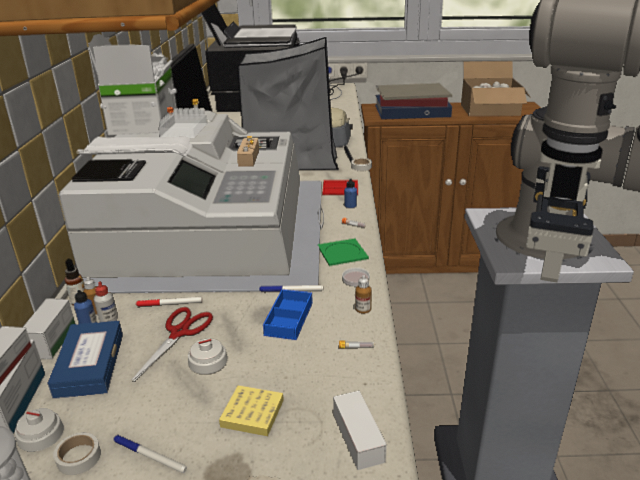

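View pics/wrist0.png

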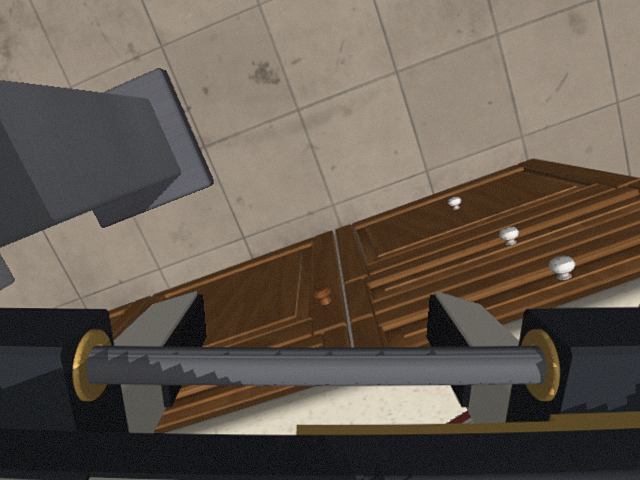

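The top view shows the following, left to right by pixel:
- yellow tube at about (171,272)
- brown bottle at (219,279)
- blue tray at (210,218)
- dish at (270,275)
- green plate at (321,263)
- orange tube at (382,272)
- blue bottle at (432,269)
- red tray at (482,259)

The side view agrees with this layout. The wrist camera sees only the cabinet at the moment. Next I'll measure positions.

```bash
cat > h.py <<'E'
import numpy as np, cv2
from scipy.spatial.transform import Rotation as R
from workcell import bot
def rot(q): return R.from_quat([q[1],q[2],q[3],q[0]]).as_matrix()
def K(m): return np.array([[m['fx'],0,m['cx']],[0,m['fy'],m['cy']],[0,0,1]])
def ray(m,uv):
    uv=np.asarray(uv,float).reshape(-1,1,2)
    p=cv2.undistortPoints(uv,K(m),np.array(m['dist'])).reshape(-1,2)
    return np.c_[p,np.ones(len(p))]@rot(m['rotation']).T
def plane(m,uv,z):
    d=ray(m,uv); c=np.array(m['xyz']); return c+d*((z-c[2])/d[:,2])[:,None]
def depthpts(m,uv,d):
    r=ray(m,uv); u=np.asarray(uv,int).reshape(-1,2); return np.array(m['xyz'])+r*d[u[:,1],u[:,0]][:,None]
def proj(m,P):
    Rm=rot(m['rotation']); r,_=cv2.Rodrigues(Rm.T); t=-Rm.T@np.array(m['xyz'])
    return cv2.projectPoints(np.asarray(P,float).reshape(-1,1,3),r,t,K(m),np.array(m['dist']))[0].reshape(-1,2)
def mask(im,lo,hi,box=None):
    h=cv2.cvtColor(im,cv2.COLOR_RGB2HSV); k=cv2.inRange(h,np.array(lo),np.array(hi))
    if box:
        z=np.zeros_like(k); x0,y0,x1,y1=box; z[y0:y1,x0:x1]=k[y0:y1,x0:x1]; k=z
    return k
def big(k):
    cs,_=cv2.findContours(k,cv2.RETR_EXTERNAL,cv2.CHAIN_APPROX_NONE)
    return max(cs,key=cv2.contourArea) if cs else None
E
python3 - <<'E'
from h import *
m=bot.camera_model("top"); im,d=bot.grab_frame("top")
cv2.imwrite("pics/crop1.png",cv2.resize(im[190:310,150:350,::-1],None,fx=4,fy=4,interpolation=cv2.INTER_CUBIC)[:600,:800])
cv2.imwrite("pics/crop2.png",cv2.resize(im[190:310,340:540,::-1],None,fx=4,fy=4,interpolation=cv2.INTER_CUBIC)[:600,:800])
for n,lo,hi,box,z in [("bluetray",(105,150,60),(125,255,255),(170,190,245,245),.026),("green",(50,120,60),(80,255,255),(280,220,360,300),.006),("red",(0,180,120),(8,255,255),(450,225,515,295),.006)]:
    c=big(mask(im,lo,hi,box)); P=plane(m,c.reshape(-1,2),z)[:,:2].astype(np.float32)
    (cx,cy),(w,h),a=cv2.minAreaRect(P); print(n,len(c),round(cx,4),round(cy,4),round(w,4),round(h,4),round(a,1))
for n,uv in [("ytube",(171,275)),("brown",(219,279)),("dish",(270,275)),("otube",(380,275)),("blueb",(432,269)),("tb",(210,218))]:
    print(n,depthpts(m,[uv],d).round(4),plane(m,[uv],0).round(4))
E
```

```text
bluetray 146 0.5766 0.304 0.1173 0.0615 77.2
green 146 0.4732 0.0599 0.0898 0.0885 17.0
red 158 0.4713 -0.299 0.0895 0.0951 87.4
ytube [[0.4538 0.391  0.01  ]] [[0.4554 0.3936 0.    ]]
brown [[0.4338 0.2733 0.0686]] [[0.4437 0.2854 0.    ]]
dish [[0.4479 0.1709 0.0114]] [[0.4496 0.172  0.    ]]
otube [[ 0.4417 -0.0704  0.0064]] [[ 0.4426 -0.0709  0.    ]]
blueb [[ 0.4419 -0.175   0.0703]] [[ 0.4524 -0.1871  0.    ]]
tb [[0.5819 0.3057 0.0053]] [[0.5832 0.3068 0.    ]]
```

View pics/crop1.png

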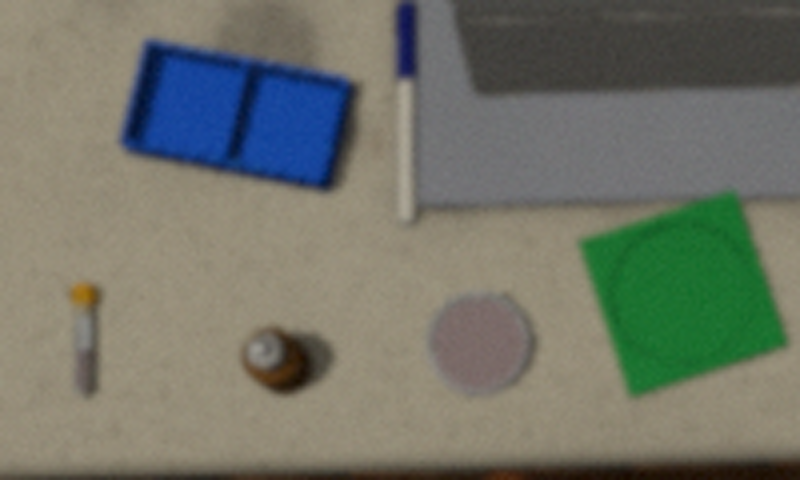

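View pics/crop2.png

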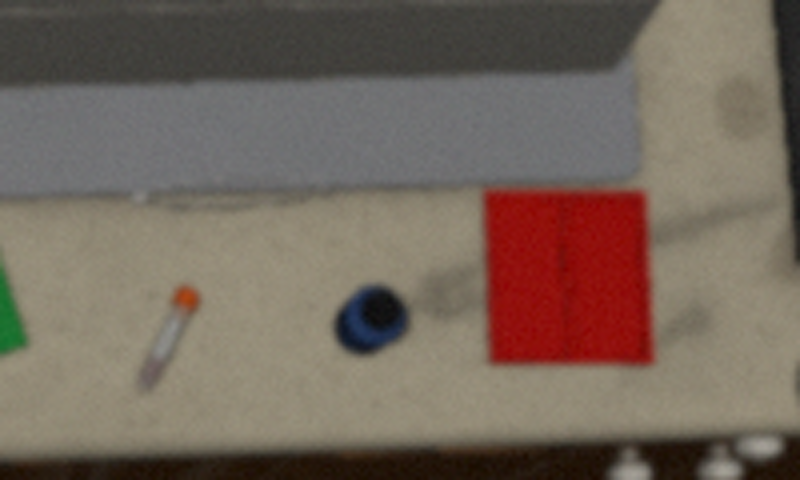

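The depth readings agree with the known heights: tray floor 5 mm, dish top 11 mm. The rectangles also match the given sizes. Next I'll refine the object positions and cross-check them with the side camera.

Run:
```python
from h import *
m=bot.camera_model("top"); s=bot.camera_model("side")
for n,uv,z in [("ycap",(171,262),.007),("yend",(171.5,288),.006),("ocap",(386.7,262.3),.007),("oend",(376.6,286.7),.006),("brcap",(216,276.7),.076),("blcap",(434.75,267),.076),("dish",(270.25,275.75),.012)]:
    P=plane(m,[uv],z); print(n,P.round(4)[0],"side px",proj(s,P).round(0)[0])
im,d=bot.grab_frame("side")
c=im[160:380,300:400,::-1]
cv2.imwrite("pics/scrop.png",cv2.resize(c[:110],None,fx=5,fy=5,interpolation=cv2.INTER_CUBIC)); cv2.imwrite("pics/scrop2.png",cv2.resize(c[90:210],None,fx=5,fy=5,interpolation=cv2.INTER_CUBIC))
```

```text
ycap [0.4835 0.3923 0.007 ] side px [339. 344.]
yend [0.4254 0.3904 0.006 ] side px [372. 343.]
ocap [ 0.4694 -0.0864  0.007 ] side px [342. 220.]
oend [ 0.4161 -0.0618  0.006 ] side px [364. 225.]
brcap [0.4378 0.2784 0.076 ] side px [363. 275.]
blcap [ 0.4451 -0.18    0.076 ] side px [351. 179.]
dish [0.4461 0.1704 0.012 ] side px [356. 274.]
```

View pics/scrop.png

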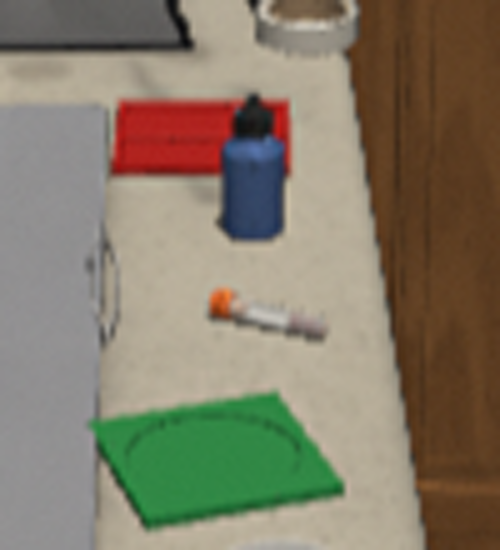

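View pics/scrop2.png

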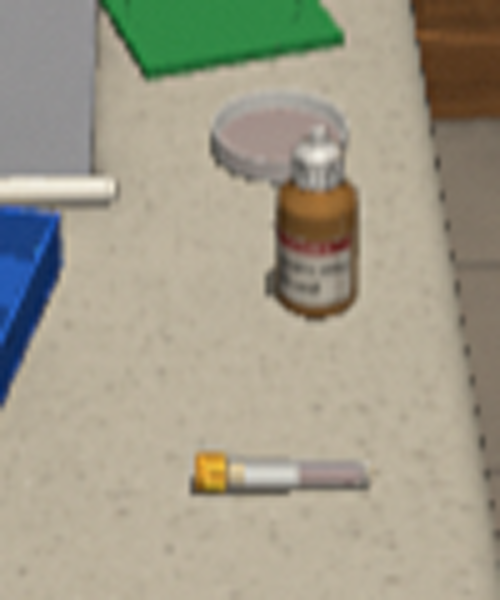

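The side view agrees to within about 1 px, so I'll move. First I'll add a helper that works out the remaining travel in tool axes.

```bash
cat > rem.py <<'E'
import sys
from h import *
# usage: rem.py x y z psi_deg : remaining shift & turn in tool axes (mm, rad)
x,y,z,psi=map(float,sys.argv[1:5])
s=bot.sense(); M=rot(s['tool_rot']); p=np.radians(psi)
ty=np.array([np.cos(p),np.sin(p),0]); tz=np.array([0,0,-1.]); G=np.c_[np.cross(ty,tz),ty,tz]
print("t",round(s['t'],2),"pos",s['eef_pos'].round(4),"q",s['q'].round(2),"w",round(s['gripper_width'],4),"F",s['force'].round(1))
print("shift now mm",(1000*M.T@(np.array([x,y,z])-s['eef_pos'])).round(1)," shift in goal axes mm",(1000*G.T@(np.array([x,y,z])-s['eef_pos'])).round(1),"turn",R.from_matrix(M.T@G).as_rotvec().round(4))
E
python3 -m jog '[[0,0,0,0,0,0,0.144],[0,0,0,0,0,0,0.144],[0,0,0,0,0,0,0.144],[0,0,0,0,0,0,0.144],[0,0,0,0,0,0,0.144],[0,0,0,0,0,0,0.144],[0,0,0,0,0,0,0.144],[0,0,0,0,0,0,0.144],[0,0,0,0,0,0,0.144],[0,0,0,0,0,0,0.144]]'; python3 rem.py .438 .2785 .16 -12.8
```

```text
t: 1.25
eef_pos: [0.1828, 0.491, 0.2389]
tool_rot: [0.001, 0.799, 0.601, -0.002]
force: [-0.0, 0.5, 0.3]
gripper_width: 0.0916
t 1.25 pos [0.1828 0.491  0.2389] q [1.07 0.34 1.53 0.   1.28 1.35] w 0.0916 F [-0.   0.5  0.3]
shift now mm [-132.8  304.3   79.2]  shift in goal axes mm [-150.6  296.    78.9] turn [-0.0011  0.0042 -0.0583]
```

```bash
python3 -m jog '[[0,-0.017,0.038,0.01,0,0,-0.05],[0,-0.019,0.037,0.01,0,0,0],[0,-0.019,0.037,0.01,0,0,0],[0,-0.019,0.037,0.01,0,0,0],[0,-0.019,0.037,0.01,0,0,0],[0,-0.019,0.037,0.01,0,0,0],[0,-0.019,0.037,0.01,0,0,0],[0,-0.01,0.018,0.005,0,0,0],[0,0,0,0,0,0,0]]'; python3 rem.py .438 .2785 .16 -12.8
```

```text
t: 2.15
eef_pos: [0.4264, 0.2806, 0.1608]
tool_rot: [-0.0, 0.785, 0.619, -0.001]
force: [-0.1, 0.3, -0.4]
gripper_width: 0.0919
t 2.15 pos [0.4264 0.2806 0.1608] q [0.43 0.4  1.68 0.   1.07 0.67] w 0.0919 F [-0.1  0.3 -0.4]
shift now mm [ 0.6 11.8  0.8]  shift in goal axes mm [ 0.5 11.8  0.8] turn [-0.0011  0.0007 -0.0116]
```

```bash
python3 -m jog '[[0,0.0005,0.012,0.001,0,0,-0.01],[0,0,0,0,0,0,0]]'
python3 - <<'E'
from h import *
m=bot.camera_model("wrist"); im,d=bot.grab_frame("wrist"); cv2.imwrite("pics/w1.png",im[:,:,::-1])
print(proj(m,[[.438,.2785,.078],[.438,.2785,.0]]))
E
python3 rem.py .438 .2785 .042 -12.8
```

```text
t: 2.35
eef_pos: [0.4386, 0.2787, 0.1598]
tool_rot: [-0.0, 0.782, 0.623, -0.001]
force: [0.5, 0.8, 0.8]
gripper_width: 0.0919
[[313.83361966 265.7645204 ]
 [314.47663497 231.00185833]]
t 2.4 pos [0.4376 0.2789 0.1599] q [0.42 0.41 1.66 0.   1.07 0.64] w 0.0916 F [-0.8  0.6  1.2]
shift now mm [ -0.2   0.8 117.9]  shift in goal axes mm [ -0.3   0.5 117.9] turn [-0.0024  0.0008 -0.0009]
```

View pics/w1.png

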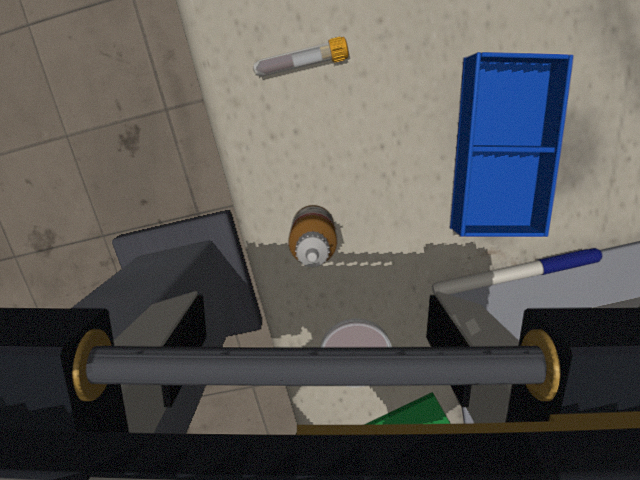

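The bottle sits at about (313,240) in the wrist view. Its cap tip at (312,257) is about 9 px from where I predicted, so I'll check it against the depth image and the side view.

Run:
```python
from h import *
m=bot.camera_model("wrist"); im,d=bot.grab_frame("wrist")
for uv in [(312,257),(312,250),(313,242),(314,235),(330,225)]: print(uv,depthpts(m,[uv],d).round(4))
print(proj(m,[[.438,.2785,.056]]), plane(m,[[312,257]],.078))
# tray from wrist
c=big(mask(im,(105,150,60),(125,255,255),(430,40,585,245))); P=plane(m,c.reshape(-1,2),.026)[:,:2].astype(np.float32)
print(cv2.minAreaRect(P))
c=big(mask(im,(18,120,120),(28,255,255),(320,30,360,70)));print(plane(m,[cv2.minEnclosingCircle(c)[0]],.007))
```

```text
(312, 257) [[0.437  0.2836 0.0765]]
(312, 250) [[0.4377 0.2866 0.0733]]
(313, 242) [[0.439  0.29   0.0694]]
(314, 235) [[0.4401 0.2927 0.0645]]
(330, 225) [[0.4501 0.2919 0.046 ]]
[[315.81234343 253.95247881]] [[0.43712701 0.28402547 0.078     ]]
((0.5746680498123169, 0.31108221411705017), (0.11583131551742554, 0.0689668357372284), 77.40494537353516)
[[0.48040423 0.39682226 0.007     ]]
```

The wrist camera puts everything about 5 mm further in +y than the top and side cameras do, and it does this for the tray too. I'll trust the two fixed cameras and split the difference a little. The 19 mm pads can take it.

```bash
python3 -m jog '[[0,0.001,0,0.04,0,0,0],[0,0,0,0.04,0,0,0],[0,0,0,0.025,0,0,0],[0,0,0,0.01,0,0,0],[0,0,0,0,0,0,0]]'; python3 rem.py .438 .280 .042 -12.8
```

```text
t: 2.95
eef_pos: [0.4361, 0.2853, 0.0448]
tool_rot: [-0.0, 0.779, 0.626, 0.003]
force: [0.2, -0.3, 0.3]
gripper_width: 0.0918
t 2.95 pos [0.4361 0.2853 0.0448] q [0.43 0.58 1.77 0.   0.79 0.65] w 0.0918 F [ 0.2 -0.3  0.3]
shift now mm [-4.8  3.   2.8]  shift in goal axes mm [-4.8  3.   2.8] turn [ 0.0028 -0.0042  0.0066]
```

```bash
python3 -m jog '[[0,-0.004,0.003,0.003,0,0,0],[0,0,0,0,0,0,0],[1,0,0,0,0,0,0],[1,0,0,0,0,0,0],[1,0,0,0,0,0,0],[1,0,0,0,0,0,0],[1,0,0,0,0,0,0],[1,0,0,0,0,0,0]]'; python3 rem.py .438 .280 .12 -12.8
```

```text
t: 3.75
eef_pos: [0.441, 0.2823, 0.047]
tool_rot: [0.001, 0.779, 0.627, 0.007]
force: [0.5, 0.2, -0.2]
gripper_width: 0.0485
t 3.75 pos [0.441  0.2823 0.047 ] q [0.42 0.57 1.77 0.   0.79 0.64] w 0.0485 F [ 0.5  0.2 -0.2]
shift now mm [ -2.2  -1.6 -73. ]  shift in goal axes mm [ -2.9  -2.4 -73. ] turn [ 0.0104 -0.01    0.0076]
```

```bash
python3 -m jog '[[0.5,0,-0.002,0.005,0.01,-0.01,0],[1,0,0,0,0,0,0],[1,0,0,0,0,0,0],[1,0,0,0,0,0,0],[1,0,0,0,0,0,0],[1,0,0,0,0,0,0]]'; python3 rem.py .438 .280 .12 -12.8
```

```text
t: 4.35
eef_pos: [0.4386, 0.2828, 0.0412]
tool_rot: [0.0, 0.779, 0.627, -0.001]
force: [-0.2, -0.2, -0.3]
gripper_width: 0.0301
t 4.35 pos [0.4386 0.2828 0.0412] q [ 0.43  0.58  1.77 -0.    0.79  0.64] w 0.0301 F [-0.2 -0.2 -0.3]
shift now mm [ -3.   -0.1 -78.8]  shift in goal axes mm [ -2.8  -0.  -78.8] turn [-0.0012  0.0016  0.0077]
```

```bash
python3 -m jog '[[1,0,0,-0.04,0,0,0],[1,0,0,-0.04,0,0,0],[1,0,0,-0.03,0,0,0],[1,0,0,0,0,0,0]]'; python3 rem.py .583 .332 .13 -12.8
```

```text
t: 4.75
eef_pos: [0.4381, 0.2824, 0.1533]
tool_rot: [-0.001, 0.779, 0.627, -0.003]
force: [0.3, 0.9, -0.8]
gripper_width: 0.0305
t 4.75 pos [0.4381 0.2824 0.1533] q [ 0.43  0.43  1.66 -0.    1.07  0.64] w 0.0305 F [ 0.3  0.9 -0.8]
shift now mm [ 79.6 131.1  22.3]  shift in goal axes mm [ 80.5 130.4  23.3] turn [-0.0049  0.0043  0.0075]
```

```bash
python3 -m jog '[[1,0.02,0.033,0.005,0,0,0],[1,0.02,0.033,0.005,0,0,0],[1,0.02,0.033,0.005,0,0,0],[1,0.018,0.028,0.005,0,0,0],[1,0,0,0,0,0,0],[1,0,0,0,0,0,0]]'; python3 rem.py .583 .332 .13 -12.8
python3 - <<'E'
from h import *
for n in ["wrist","side"]:
    im,d=bot.grab_frame(n); m=bot.camera_model(n)
    cv2.imwrite(f"pics/{n}2.png",im[:,:,::-1])
    print(n,proj(m,[[.583,.332,.13]]))
E
```

```text
t: 5.35
eef_pos: [0.5794, 0.3312, 0.1252]
tool_rot: [-0.002, 0.779, 0.627, -0.007]
force: [-0.4, -0.6, -0.7]
gripper_width: 0.0304
t 5.35 pos [0.5794 0.3312 0.1252] q [ 0.4   0.71  1.23 -0.    1.22  0.62] w 0.0304 F [-0.4 -0.6 -0.7]
shift now mm [ 1.5  3.3 -4.9]  shift in goal axes mm [ 1.5  3.3 -4.8] turn [-0.0117  0.0093  0.0077]
wrist [[323.42893403 339.02750203]]
side [[281.17960755 266.70138643]]
```

View pics/wrist2.png

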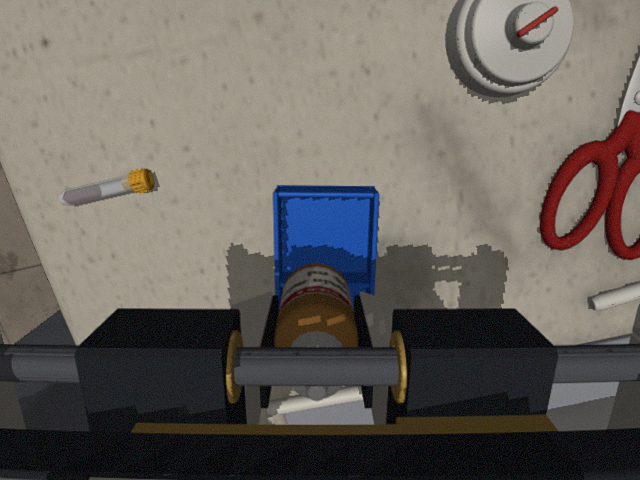

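View pics/side2.png

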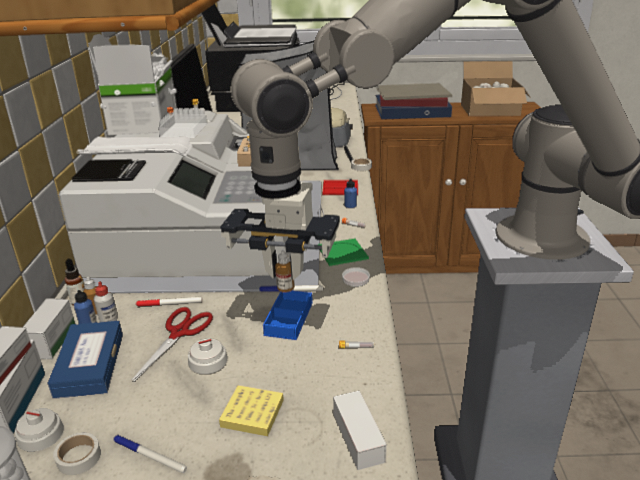

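The bottle is held upright over the +y bay. The view puts the bottle about 4 mm in -y of the TCP, so I'll aim the TCP at y = .336.

```bash
python3 -m jog '[[1,0.005,0.003,0.01,-0.01,0.01,0],[1,0,0,0.03,0,0,0],[1,0,0,0.025,0,0,0],[1,0,0,0,0,0,0]]'; python3 rem.py .583 .336 .045 -12.8
```

```text
t: 5.85
eef_pos: [0.5798, 0.3352, 0.0625]
tool_rot: [-0.001, 0.779, 0.627, 0.001]
force: [-0.1, -0.4, -1.0]
gripper_width: 0.0303
t 5.85 pos [0.5798 0.3352 0.0625] q [0.41 0.77 1.29 0.   1.08 0.62] w 0.0303 F [-0.1 -0.4 -1. ]
shift now mm [ 1.4  3.  17.5]  shift in goal axes mm [ 1.5  3.  17.5] turn [ 0.0008 -0.0027  0.0091]
```

```bash
python3 -m jog '[[1,0.001,0.003,0.01,0,0,0],[1,0,0,0.006,0,0,0],[1,0,0,0.002,0,0,0],[1,0,0,0,0,0,0]]'; python3 rem.py .583 .336 .044 -12.8
```

```text
t: 6.25
eef_pos: [0.5836, 0.3362, 0.0476]
tool_rot: [0.0, 0.779, 0.628, 0.004]
force: [0.6, 0.2, -0.6]
gripper_width: 0.0304
t 6.25 pos [0.5836 0.3362 0.0476] q [0.41 0.79 1.3  0.   1.05 0.62] w 0.0304 F [ 0.6  0.2 -0.6]
shift now mm [-0.3 -0.6  3.6]  shift in goal axes mm [-0.3 -0.6  3.6] turn [ 0.0046 -0.0055  0.0096]
```

```bash
python3 -m jog '[[1,0,0,0.003,0.004,-0.005,0],[1,0,0,0,0,0,0],[1,0,0,0,0,0,0]]'; python3 rem.py .583 .336 .044 -12.8
```

```text
t: 6.55
eef_pos: [0.5845, 0.3365, 0.046]
tool_rot: [0.0, 0.779, 0.628, 0.001]
force: [-0.7, -0.0, -0.5]
gripper_width: 0.0302
t 6.55 pos [0.5845 0.3365 0.046 ] q [ 0.41  0.8   1.29 -0.    1.05  0.62] w 0.0302 F [-0.7 -0.  -0.5]
shift now mm [-0.8 -1.3  2. ]  shift in goal axes mm [-0.9 -1.3  2. ] turn [ 0.0024 -0.0017  0.0095]
```

```bash
python3 -m jog '[[1,0,0,0.003,0,0,0],[1,0,0,0,0,0,0]]'; python3 rem.py .583 .336 .044 -12.8;  python3 -m jog '[[0.4,0,0,0,0,0,0],[0.4,0,0,0,0,0,0],[0.4,0,0,0,0,0,0],[0.4,0,0,0,0,0,0],[0.4,0,0,0,0,0,0]]'; python3 rem.py .583 .336 .15 -12.8
```

```text
t: 6.75
eef_pos: [0.5852, 0.337, 0.0445]
tool_rot: [0.001, 0.779, 0.628, 0.003]
force: [0.6, 0.5, -0.2]
gripper_width: 0.0303
t 6.75 pos [0.5852 0.337  0.0445] q [0.41 0.8  1.29 0.   1.05 0.62] w 0.0303 F [ 0.6  0.5 -0.2]
shift now mm [-1.5 -1.9  0.5]  shift in goal axes mm [-1.5 -1.9  0.5] turn [ 0.0043 -0.0033  0.0096]
t: 7.25
eef_pos: [0.5852, 0.337, 0.0442]
tool_rot: [0.001, 0.779, 0.628, 0.003]
force: [0.1, 0.3, 1.2]
gripper_width: 0.0548
t 7.25 pos [0.5852 0.337  0.0442] q [0.41 0.8  1.29 0.   1.05 0.62] w 0.0548 F [0.1 0.3 1.2]
shift now mm [  -1.1   -1.5 -105.8]  shift in goal axes mm [  -1.5   -1.9 -105.8] turn [ 0.0044 -0.0034  0.0096]
```

Lift, and start moving toward the blue bottle at (.445,-.180). It round, so any jaw direction works; I'll keep the psi.

```bash
python3 -m jog '[[0.4,0,0,-0.03,0,0,0],[0.4,0,0,-0.045,0,0,0],[0,0,0,-0.045,0,0,0],[0,0,0,-0.03,0,0,0],[0,0,0,0,0,0,0]]'; python3 rem.py .445 -.178 .17 -12.8
python3 - <<'E'
from h import *
im,d=bot.grab_frame("wrist");cv2.imwrite("pics/w3.png",im[:,:,::-1])
E
```

```text
t: 7.75
eef_pos: [0.5836, 0.3362, 0.1972]
tool_rot: [-0.0, 0.779, 0.628, 0.0]
force: [0.4, 0.1, 0.2]
gripper_width: 0.0748
t 7.75 pos [0.5836 0.3362 0.1972] q [0.41 0.65 1.13 0.   1.36 0.62] w 0.0748 F [0.4 0.1 0.2]
shift now mm [-531.9  -26.3   27.1]  shift in goal axes mm [-532.1  -21.3   27.2] turn [ 0.0001 -0.0001  0.0094]
```

View pics/w3.png

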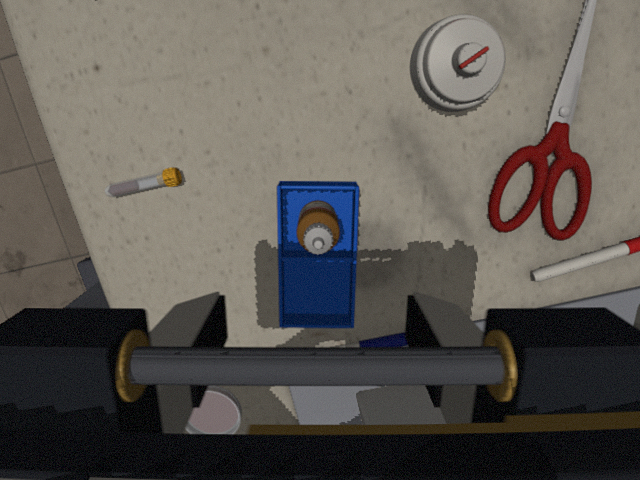

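The brown bottle stands in its bay, at about (320,235) in the wrist picture. I'll back away from the register first, then go along the front.

```bash
python3 -m jog '[[0,-0.02,-0.043,0,0,0,0.01],[0,-0.02,-0.043,0,0,0,0],[0,-0.02,-0.043,0,0,0,0],[0,-0.046,0.011,0,0,0,0],[0,-0.046,0.011,0,0,0,0],[0,-0.046,0.011,0,0,0,0],[0,-0.046,0.011,0,0,0,0],[0,-0.046,0.011,0,0,0,0],[0,-0.046,0.011,0,0,0,0],[0,-0.046,0.011,0,0,0,0],[0,-0.046,0.011,0,0,0,0],[0,-0.046,0.011,0,0,0,0]]'; python3 rem.py .445 -.178 .17 -12.8
```

```text
t: 9.0
eef_pos: [0.4332, -0.1307, 0.1779]
tool_rot: [-0.009, 0.778, 0.628, -0.014]
force: [1.5, 0.5, -0.3]
gripper_width: 0.092
t 9.0 pos [ 0.4332 -0.1307  0.1779] q [-0.45  0.29  1.79 -0.02  1.09 -0.23] w 0.092 F [ 1.5  0.5 -0.3]
shift now mm [-43.7  21.7   7.7]  shift in goal axes mm [-43.5  21.9   7.9] turn [-0.0309  0.0105  0.012 ]
```

```bash
python3 -m jog '[[0,-0.041,0.022,0.005,-0.03,0.01,0],[0,0,0,0,0,0,0],[0,0,0,0,0,0,0]]'; python3 rem.py .445 -.178 .042 -12.8
python3 - <<'E'
from h import *
m=bot.camera_model("wrist");im,d=bot.grab_frame("wrist");cv2.imwrite("pics/w4.png",im[:,:,::-1]); print(proj(m,[[.445,-.18,.078]]))
E
```

```text
t: 9.3
eef_pos: [0.4435, -0.182, 0.1685]
tool_rot: [-0.003, 0.78, 0.625, -0.001]
force: [-0.4, 0.1, -0.5]
gripper_width: 0.0916
t 9.3 pos [ 0.4435 -0.182   0.1685] q [-0.55  0.34  1.75 -0.    1.06 -0.33] w 0.0916 F [-0.4  0.1 -0.5]
shift now mm [  4.1   1.3 126.5]  shift in goal axes mm [  4.3   0.5 126.5] turn [-0.006  -0.001   0.0036]
[[317.24451444 256.90777122]]
```

View pics/w4.png

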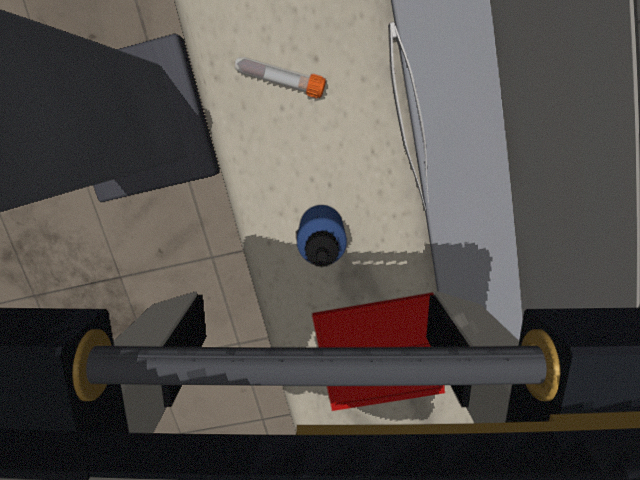

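The blue bottle's cap tip is at (322,252), within about 3 mm of prediction. Descending.

```bash
python3 -m jog '[[0,0.003,0.003,0.04,0,0,0],[0,0,0,0.04,0,0,0],[0,0,0,0.032,0,0,0],[0,0,0,0.01,0,0,0],[0,0,0,0,0,0,0]]'; python3 rem.py .446 -.178 .041 -12.8
```

```text
t: 9.85
eef_pos: [0.447, -0.1725, 0.0435]
tool_rot: [-0.003, 0.777, 0.629, -0.002]
force: [0.1, -0.6, 0.2]
gripper_width: 0.0919
t 9.85 pos [ 0.447  -0.1725  0.0435] q [-0.53  0.53  1.88 -0.    0.74 -0.32] w 0.0919 F [ 0.1 -0.6  0.2]
shift now mm [-5.6  0.1  2.5]  shift in goal axes mm [-5.6  0.2  2.5] turn [-0.006  -0.0009  0.0132]
```

```bash
python3 -m jog '[[0,-0.005,0,0.004,0,0,0.01],[1,0,0,0,0,0,0],[1,0,0,0,0,0,0],[1,0,0,0,0,0,0],[1,0,0,0,0,0,0],[1,0,0,0,0,0,0],[1,0,0,0,0,0,0],[1,0,0,0,0,0,0],[1,0,0,0,0,0,0],[1,0,0,0,0,0,0],[1,0,0,0,0,0,0],[1,0,0,0,0,0,0]]'; python3 rem.py .446 -.178 .12 -12.8
```

```text
t: 11.05
eef_pos: [0.4489, -0.1784, 0.0447]
tool_rot: [0.002, 0.78, 0.625, 0.0]
force: [-0.5, -0.3, 1.3]
gripper_width: 0.0322
t 11.05 pos [ 0.4489 -0.1784  0.0447] q [-0.54  0.53  1.88 -0.    0.74 -0.32] w 0.0322 F [-0.5 -0.3  1.3]
shift now mm [ -0.4  -2.8 -75.4]  shift in goal axes mm [ -0.2  -3.  -75.3] turn [0.0029 0.0021 0.0039]
```

```bash
python3 -m jog '[[1,0,0,-0.04,0,0,0],[1,0,0,-0.04,0,0,0],[1,0,0,-0.03,0,0,0],[1,0,0,0,0,0,0]]'; python3 rem.py .44 .28 .16 -12.8
```

```text
t: 11.45
eef_pos: [0.4478, -0.1777, 0.1567]
tool_rot: [-0.001, 0.78, 0.625, -0.001]
force: [0.3, 0.3, -1.1]
gripper_width: 0.0319
t 11.45 pos [ 0.4478 -0.1777  0.1567] q [-0.54  0.36  1.76 -0.    1.03 -0.32] w 0.0319 F [ 0.3  0.3 -1.1]
shift now mm [ 445.  -107.3   -3.3]  shift in goal axes mm [ 444.6 -109.    -3.3] turn [-0.0023  0.0004  0.0038]
```

```bash
python3 -m jog '[[1,0.045,-0.011,-0.001,0,0,0],[1,0.045,-0.011,0,0,0,0],[1,0.045,-0.011,0,0,0,0],[1,0.045,-0.011,0,0,0,0],[1,0.045,-0.011,0,0,0,0],[1,0.045,-0.011,0,0,0,0],[1,0.045,-0.011,0,0,0,0],[1,0.045,-0.011,0,0,0,0],[1,0.045,-0.011,0,0,0,0],[1,0.03,-0.007,0,0,0,0],[1,0,0,0,0,0,0]]'; python3 rem.py .572 .278 .13 -12.8
```

```text
t: 12.55
eef_pos: [0.4367, 0.2848, 0.1481]
tool_rot: [-0.002, 0.782, 0.623, -0.004]
force: [0.2, -0.6, -0.7]
gripper_width: 0.0327
t 12.55 pos [0.4367 0.2848 0.1481] q [0.43 0.43 1.66 0.   1.06 0.66] w 0.0327 F [ 0.2 -0.6 -0.7]
shift now mm [ 23.8 133.6  17. ]  shift in goal axes mm [ 23.3 133.5  18.1] turn [-0.0079  0.005  -0.0026]
```

```bash
python3 -m jog '[[1,0.006,0.034,0.005,0,0,0],[1,0.006,0.034,0.005,0,0,0],[1,0.006,0.034,0.005,0,0,0],[1,0.005,0.031,0,0,0,0],[1,0,0,0,0,0,0],[1,0,0,0,0,0,0]]'; python3 rem.py .572 .278 .0475 -12.8
python3 - <<'E'
from h import *
im,d=bot.grab_frame("side");cv2.imwrite("pics/s5.png",cv2.resize(im[200:360,200:400,::-1],None,fx=4,fy=3.75,interpolation=cv2.INTER_CUBIC))
im,d=bot.grab_frame("wrist");cv2.imwrite("pics/w5.png",im[:,:,::-1])
E
```

```text
t: 13.15
eef_pos: [0.5713, 0.2732, 0.123]
tool_rot: [-0.003, 0.781, 0.624, -0.011]
force: [0.3, -1.1, -0.5]
gripper_width: 0.0328
t 13.15 pos [0.5713 0.2732 0.123 ] q [ 0.33  0.65  1.34 -0.    1.17  0.55] w 0.0328 F [ 0.3 -1.1 -0.5]
shift now mm [ 5.9  1.  75.4]  shift in goal axes mm [ 4.8 -0.4 75.5] turn [-0.0187  0.0136  0.0003]
```

View pics/s5.png

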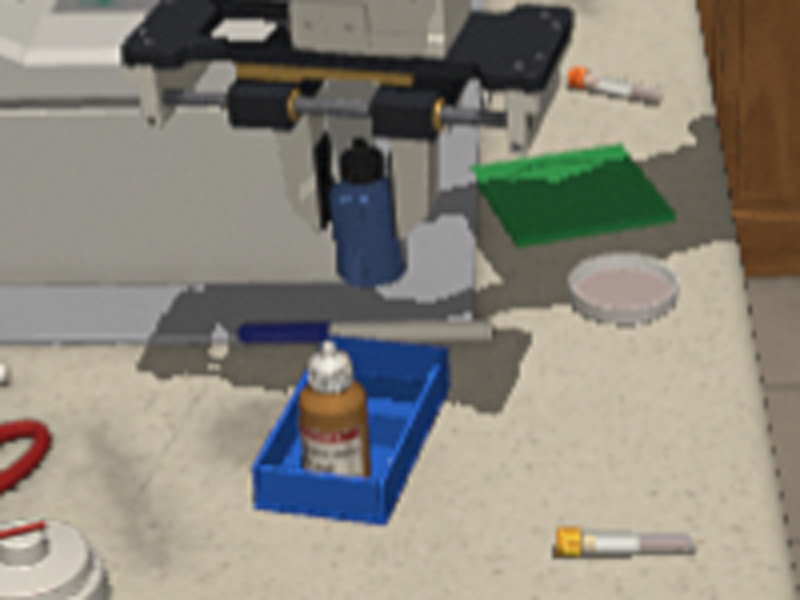

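View pics/w5.png

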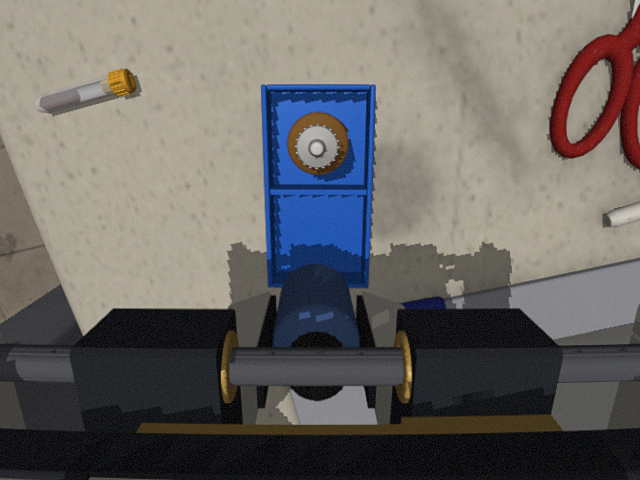

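The brown bottle is centred in its bay. The blue bottle is held over the other bay, with a tool tilt of 0.02 rad that I'll correct.

```bash
python3 -m jog '[[1,0.005,0,0.01,-0.019,0.014,0],[1,0,0,0.03,0,0,0],[1,0,0,0.018,0,0,0],[1,0,0,0,0,0,0]]'; python3 rem.py .572 .278 .0475 -12.8
```

```text
t: 13.65
eef_pos: [0.5684, 0.279, 0.0662]
tool_rot: [0.0, 0.781, 0.625, 0.002]
force: [0.2, 0.1, -0.2]
gripper_width: 0.0325
t 13.65 pos [0.5684 0.279  0.0662] q [0.34 0.71 1.42 0.   1.02 0.56] w 0.0325 F [ 0.2  0.1 -0.2]
shift now mm [-0.2  3.7 18.7]  shift in goal axes mm [-0.2  3.7 18.7] turn [ 0.0025 -0.002   0.0032]
```

```bash
python3 -m jog '[[1,0,0.003,0.011,0,0,0],[1,0,0,0.007,0,0,0],[1,0,0,0.003,0,0,0],[1,0,0,0,0,0,0]]'; python3 rem.py .572 .278 .0475 -12.8
```

```text
t: 14.05
eef_pos: [0.5718, 0.2795, 0.0482]
tool_rot: [0.001, 0.78, 0.626, 0.004]
force: [-0.0, 0.0, 0.3]
gripper_width: 0.0325
t 14.05 pos [0.5718 0.2795 0.0482] q [0.33 0.73 1.42 0.   0.98 0.55] w 0.0325 F [-0.   0.   0.3]
shift now mm [-1.4  0.5  0.7]  shift in goal axes mm [-1.4  0.5  0.7] turn [ 0.0062 -0.0048  0.0044]
```

```bash
python3 -m jog '[[1,0,0,0.002,0.005,-0.005,0],[1,0,0,0,0,0,0]]'; python3 -m jog '[[0.4,0,0,0,0,0,0],[0.4,0,0,0,0,0,0],[0.4,0,0,0,0,0,0],[0.4,0,0,0,0,0,0],[0.4,0,0,0,0,0,0],[0.4,0,0,-0.02,0,0,0],[0.4,0,0,-0.04,0,0,0],[0.4,0,0,-0.04,0,0,0],[0.4,0,0,-0.02,0,0,0],[0,0,0,0,0,0,0]]'; python3 rem.py .446 .1705 .12 -12.8
python3 - <<'E'
from h import *
im,d=bot.grab_frame("side");cv2.imwrite("pics/s6.png",cv2.resize(im[200:360,200:400,::-1],None,fx=4,fy=3.75,interpolation=cv2.INTER_CUBIC))
im,d=bot.grab_frame("wrist");cv2.imwrite("pics/w6.png",im[:,:,::-1])
E
```

```text
t: 14.25
eef_pos: [0.5726, 0.2801, 0.0482]
tool_rot: [0.001, 0.78, 0.626, 0.001]
force: [0.1, -0.2, -0.6]
gripper_width: 0.0324
t: 15.25
eef_pos: [0.5717, 0.2795, 0.1701]
tool_rot: [0.0, 0.78, 0.625, -0.001]
force: [0.1, -0.2, -0.0]
gripper_width: 0.0596
t 15.25 pos [0.5717 0.2795 0.1701] q [ 0.33  0.6   1.29 -0.    1.25  0.55] w 0.0596 F [ 0.1 -0.2 -0. ]
shift now mm [-133.7  -98.9   50.3]  shift in goal axes mm [-134.1  -98.4   50.1] turn [-0.0004  0.0012  0.0041]
```

View pics/s6.png

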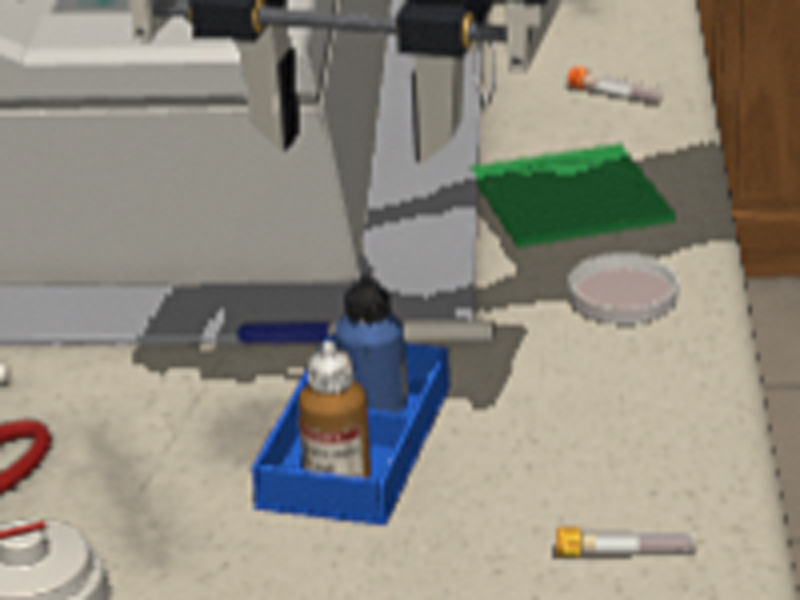

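View pics/w6.png

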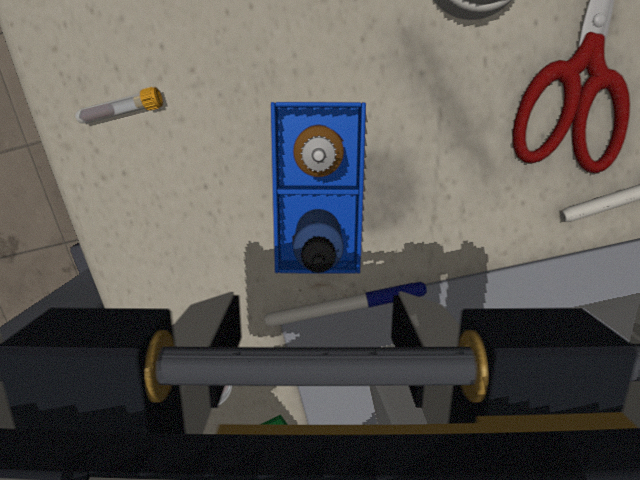

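Both bottles stand in their bays. Next is the dish.

```bash
python3 -m jog '[[0,-0.033,-0.025,0,0,0,0],[0,-0.033,-0.025,0.01,0,0,0],[0,-0.033,-0.025,0.01,0,0,0],[0,-0.028,-0.02,0.01,0,0,0],[0,0,0,0.01,0,0,0],[0,0,0,0,0,0,0]]'; python3 rem.py .447 .172 .018 -12.8
python3 - <<'E'
from h import *
m=bot.camera_model("wrist");im,d=bot.grab_frame("wrist");cv2.imwrite("pics/w7.png",im[:,:,::-1]);print(proj(m,[[.446,.1705,.012]]))
E
```

```text
t: 15.95
eef_pos: [0.4384, 0.1709, 0.1145]
tool_rot: [-0.005, 0.78, 0.626, -0.012]
force: [0.9, 0.9, 0.8]
gripper_width: 0.0916
t 15.95 pos [0.4384 0.1709 0.1145] q [ 0.21  0.41  1.82 -0.    0.94  0.43] w 0.0916 F [0.9 0.9 0.8]
shift now mm [ 4.2 10.4 96.3]  shift in goal axes mm [ 3.   8.2 96.5] turn [-0.023   0.0127  0.0045]
[[330.87747038 250.33459605]]
```

View pics/w7.png

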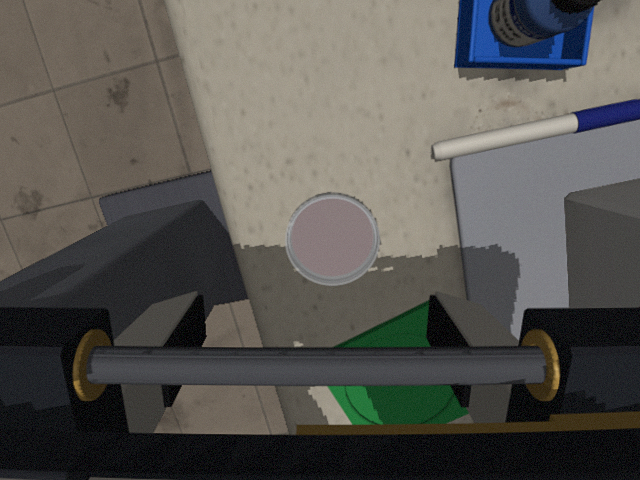

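The dish is centred at (332,238) in the wrist view, against a predicted (331,250). That's the same wrist bias as before. I'll aim for a compromise at y = .174.

```bash
python3 -m jog '[[0,0.003,0.008,0.03,-0.023,0.013,0],[0,0,0,0.03,0,0,0],[0,0,0,0.02,0,0,0],[0,0,0,0,0,0,0]]'; python3 rem.py .447 .174 .018 -12.8
```

```text
t: 16.4
eef_pos: [0.4522, 0.175, 0.0322]
tool_rot: [0.001, 0.779, 0.626, 0.003]
force: [0.4, -0.8, -0.2]
gripper_width: 0.0919
t 16.4 pos [0.4522 0.175  0.0322] q [0.21 0.55 1.88 0.   0.7  0.43] w 0.0919 F [ 0.4 -0.8 -0.2]
shift now mm [-2.2 -4.9 14.2]  shift in goal axes mm [-2.1 -4.8 14.2] turn [ 0.0063 -0.0037  0.0066]
```

```bash
python3 -m jog '[[0,-0.002,-0.005,0.008,0.006,-0.004,0],[0,0,0,0.004,0,0,0],[0,0,0,0,0,0,0],[0,0,0,0,0,0,0]]'; python3 rem.py .447 .174 .018 -12.8
```

```text
t: 16.8
eef_pos: [0.4492, 0.1755, 0.0209]
tool_rot: [0.001, 0.779, 0.627, 0.001]
force: [-0.2, -0.2, -0.9]
gripper_width: 0.0914
t 16.8 pos [0.4492 0.1755 0.0209] q [ 0.21  0.57  1.89 -0.    0.68  0.43] w 0.0914 F [-0.2 -0.2 -0.9]
shift now mm [-2.  -1.8  2.9]  shift in goal axes mm [-2.  -1.8  2.9] turn [ 0.003  -0.0009  0.0079]
```

```bash
python3 -m jog '[[0,-0.002,-0.001,0.004,0,0,0],[0.3,0,0,0,0,0,0],[0.5,0,0,0,0,0,0],[1,0,0,0,0,0,0]]'; python3 rem.py .447 .174 .018 -12.8
```

```text
t: 17.2
eef_pos: [0.4487, 0.1738, 0.0182]
tool_rot: [0.002, 0.779, 0.627, 0.003]
force: [-0.6, 0.6, -0.0]
gripper_width: 0.0726
t 17.2 pos [0.4487 0.1738 0.0182] q [ 0.21  0.57  1.9  -0.    0.66  0.43] w 0.0726 F [-0.6  0.6 -0. ]
shift now mm [-0.2 -1.7  0.2]  shift in goal axes mm [-0.2 -1.7  0.2] turn [ 0.0061 -0.0023  0.0078]
```

```bash
python3 -m jog '[[1,0,0,0,0.005,-0.002,0],[1,0,0,0,0,0,0],[1,0,0,0,0,0,0],[1,0,0,0,0,0,0],[1,0,0,0,0,0,0],[1,0,0,0,0,0,0]]'; python3 rem.py .447 .174 .018 -12.8;  python3 -m jog '[[1,0,0,-0.02,0,0,0],[1,0,0,-0.02,0,0,0],[1,0,0,0,0,0,0]]'; python3 rem.py .4735 .062 .05 -12.8
python3 - <<'E'
from h import *
m=bot.camera_model("side");im,d=bot.grab_frame("side");cv2.imwrite("pics/s8.png",cv2.resize(im[200:360,250:410,::-1],None,fx=4,fy=3.75,interpolation=cv2.INTER_CUBIC))
E
```

```text
t: 17.8
eef_pos: [0.4489, 0.1738, 0.0184]
tool_rot: [0.0, 0.779, 0.627, 0.0]
force: [-0.3, -0.3, -0.4]
gripper_width: 0.0531
t 17.8 pos [0.4489 0.1738 0.0184] q [ 0.21  0.57  1.89 -0.    0.67  0.43] w 0.0531 F [-0.3 -0.3 -0.4]
shift now mm [-0.2 -1.9  0.4]  shift in goal axes mm [-0.3 -1.9  0.4] turn [ 0.0011 -0.0002  0.0077]
t: 18.1
eef_pos: [0.4482, 0.1737, 0.0587]
tool_rot: [-0.0, 0.779, 0.627, -0.001]
force: [-0.7, 0.1, -0.8]
gripper_width: 0.0529
t 18.1 pos [0.4482 0.1737 0.0587] q [ 0.21  0.5   1.87 -0.    0.77  0.43] w 0.0529 F [-0.7  0.1 -0.8]
shift now mm [-103.7   48.6    8.7]  shift in goal axes mm [-103.3   49.4    8.7] turn [-0.0011  0.0007  0.0076]
```

View pics/s8.png

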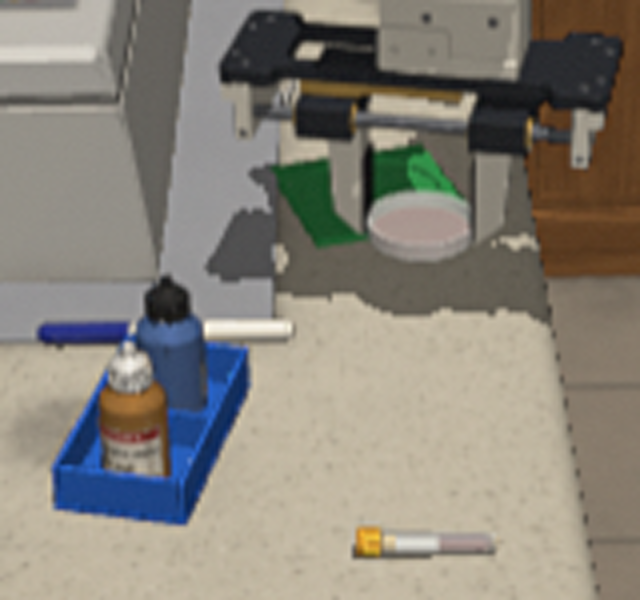

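Run:
```python
from h import *
m=bot.camera_model("top");im,d=bot.grab_frame("top")
for u in (275,321,370):
    for v in (180,190,195,200,205,210,215,225,240): print((u,v),depthpts(m,[(u,v)],d).round(3)[0],end=' ')
    print()
```

```text
(275, 180) [0.62  0.146 0.156] (275, 190) [0.603 0.147 0.143] (275, 195) [0.599 0.149 0.119] (275, 200) [0.595 0.151 0.093] (275, 205) [0.592 0.154 0.065] (275, 210) [0.497 0.127 0.39 ] (275, 215) [0.486 0.126 0.401] (275, 225) [0.468 0.126 0.407] (275, 240) [0.445 0.126 0.403] 
(321, 180) [0.616 0.053 0.158] (321, 190) [0.603 0.053 0.132] (321, 195) [0.597 0.054 0.114] (321, 200) [0.594 0.054 0.085] (321, 205) [0.591 0.055 0.056] (321, 210) [0.587 0.055 0.028] (321, 215) [0.581 0.056 0.008] (321, 225) [0.558 0.056 0.009] (321, 240) [0.525 0.057 0.   ] 
(370, 180) [ 0.614 -0.046  0.155] (370, 190) [ 0.6   -0.047  0.131] (370, 195) [ 0.597 -0.048  0.106] (370, 200) [ 0.594 -0.05   0.074] (370, 205) [ 0.591 -0.052  0.045] (370, 210) [ 0.586 -0.054  0.02 ] (370, 215) [ 0.578 -0.054  0.008] (370, 225) [ 0.556 -0.054 -0.001] (370, 240) [ 0.522 -0.052  0.001]
```

```bash
python3 -m jog '[[1,-0.03,0.012,0,0,0,0],[1,-0.03,0.012,0,0,0,0],[1,-0.03,0.012,0,0,0,0],[1,-0.01,0.006,0,0,0,0],[1,0,0,0,0,0,0],[1,0,0,0,0,0,0]]'; python3 rem.py .4735 .062 .0215 -12.8
```

```text
t: 18.8
eef_pos: [0.4645, 0.0647, 0.0517]
tool_rot: [-0.004, 0.779, 0.627, -0.005]
force: [-0.4, 0.2, -0.4]
gripper_width: 0.0533
t 18.8 pos [0.4645 0.0647 0.0517] q [-0.02  0.5   1.9  -0.    0.76  0.19] w 0.0533 F [-0.4  0.2 -0.4]
shift now mm [-0.6  9.7 30.1]  shift in goal axes mm [-0.6  9.4 30.2] turn [-0.0115  0.0032  0.0092]
```

```bash
python3 -m jog '[[1,0,0.011,0.007,-0.011,0.003,0],[1,0,0,0.01,0,0,0],[1,0,0,0,0,0,0]]'; python3 rem.py .476 .063 .0215 -12.8
python3 - <<'E'
from h import *
m=bot.camera_model("wrist");im,d=bot.grab_frame("wrist");cv2.imwrite("pics/w9.png",im[:,:,::-1])
E
```

```text
t: 19.1
eef_pos: [0.4754, 0.0648, 0.0326]
tool_rot: [-0.0, 0.778, 0.629, 0.0]
force: [0.5, 0.2, -0.6]
gripper_width: 0.053
t 19.1 pos [0.4754 0.0648 0.0326] q [-0.02  0.55  1.89  0.    0.71  0.19] w 0.053 F [ 0.5  0.2 -0.6]
shift now mm [-1.6  1.  11.1]  shift in goal axes mm [-1.6  1.  11.1] turn [-0.0003 -0.0004  0.0122]
```

View pics/w9.png

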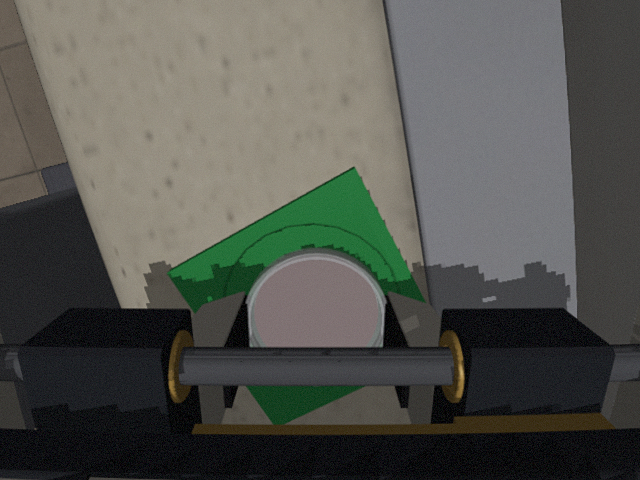

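The dish is centred over the recess: dish centre column about 316, recess about 312.

```bash
python3 -m jog '[[1,-0.001,0.001,0.007,0,0,0],[1,0,0,0.004,0,0,0],[1,0,0,0,0,0,0]]'; python3 rem.py .476 .063 .0215 -12.8
```

```text
t: 19.45
eef_pos: [0.4768, 0.0643, 0.0214]
tool_rot: [0.0, 0.777, 0.629, 0.001]
force: [-0.1, -0.7, 1.7]
gripper_width: 0.0534
t 19.45 pos [0.4768 0.0643 0.0214] q [-0.03  0.57  1.89  0.    0.68  0.18] w 0.0534 F [-0.1 -0.7  1.7]
shift now mm [-1.4 -0.6 -0.1]  shift in goal axes mm [-1.4 -0.5 -0.1] turn [ 0.0013 -0.0008  0.0137]
```

```bash
python3 -m jog '[[0.2,0,0,0,0,0,0],[0.2,0,0,0,0,0,0],[0.2,0,0,0,0,0,0],[0.2,0,0,0,0,0,0],[0.2,0,0,-0.02,0,0,0],[0,0,0,-0.04,0,0,0],[0,0,0,-0.04,0,0,0],[0,0,0,0,0,0,0]]'; python3 rem.py .444 -.072 .10 65.2
python3 - <<'E'
from h import *
m=bot.camera_model("wrist");im,d=bot.grab_frame("wrist");cv2.imwrite("pics/w10.png",im[:,:,::-1])
E
```

```text
t: 20.25
eef_pos: [0.4759, 0.0641, 0.1241]
tool_rot: [-0.001, 0.777, 0.629, -0.001]
force: [-0.0, 0.3, 0.3]
gripper_width: 0.0905
t 20.25 pos [0.4759 0.0641 0.1241] q [-0.03  0.4   1.81  0.    0.94  0.18] w 0.0905 F [-0.   0.3  0.3]
shift now mm [-139.8   -2.7   24.1]  shift in goal axes mm [ -28.1 -136.9   24.1] turn [-0.0015 -0.0015 -1.3483]
```

View pics/w10.png

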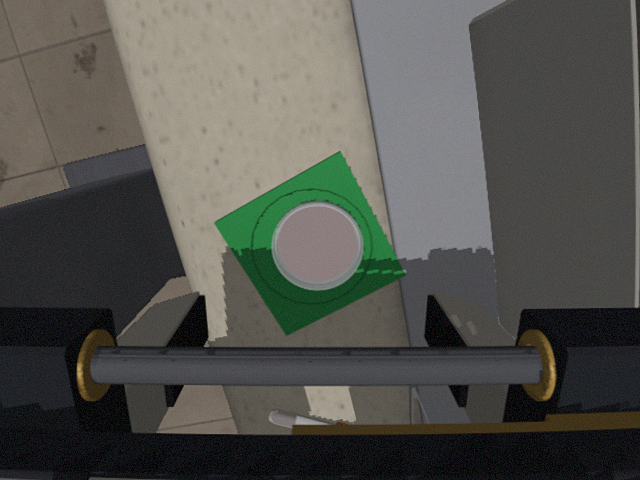

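The dish sits well inside the recess: dish (317,246), recess centre about (312,246). Now the orange tube.

```bash
python3 -m jog '[[0,-0.045,-0.001,0,0,0,0],[0,-0.045,-0.001,0,0,0,0],[0,-0.04,-0.001,0,0,0,0],[0,0,0,0,0,0,-0.144],[0,0,0,0,0,0,-0.144],[0,0,0,0,0,0,-0.144],[0,0,0,0,0,0,-0.144],[0,0,0,0,0,0,-0.144],[0,0,0,0,0,0,-0.144],[0,0,0,0,0,0,-0.144],[0,0,0,0,0,0,-0.144],[0,0,0,0,0,0,-0.144]]'; python3 rem.py .444 -.072 .10 65.2
```

```text
t: 21.5
eef_pos: [0.4353, -0.0652, 0.1092]
tool_rot: [-0.013, 0.216, 0.976, 0.001]
force: [1.2, -0.3, 0.2]
gripper_width: 0.0916
t 21.5 pos [ 0.4353 -0.0652  0.1092] q [-0.32  0.37  1.91 -0.    0.89 -1.46] w 0.0916 F [ 1.2 -0.3  0.2]
shift now mm [-11.   -2.5   8.9]  shift in goal axes mm [-10.7  -2.6   9.2] turn [-0.0038 -0.0265 -0.002 ]
```

```bash
python3 -m jog '[[0,-0.011,-0.0025,0.005,-0.003,-0.026,0],[0,0,0,0,0,0,0],[0,0,0,0,0,0,0]]'; python3 rem.py .444 -.072 .018 65.2
python3 - <<'E'
from h import *
m=bot.camera_model("wrist");im,d=bot.grab_frame("wrist");cv2.imwrite("pics/w11.png",im[:,:,::-1]);print(proj(m,[[.4428,-.0741,.006],[.4694,-.0864,.007],[.4161,-.0618,.006]]))
k=mask(im,(5,150,150),(17,255,255)); c=big(k); u=cv2.minEnclosingCircle(c)[0]; print(u,plane(m,[u],.007))
E
```

```text
t: 21.8
eef_pos: [0.4419, -0.0713, 0.1008]
tool_rot: [-0.003, 0.214, 0.977, 0.0]
force: [0.7, -0.0, -1.5]
gripper_width: 0.0919
t 21.8 pos [ 0.4419 -0.0713  0.1008] q [-0.33  0.39  1.91 -0.    0.85 -1.47] w 0.0919 F [ 0.7 -0.  -1.5]
shift now mm [-2.7  0.4 82.8]  shift in goal axes mm [-2.2  0.3 82.8] turn [-0.0014 -0.0068  0.0018]
[[310.39851281 260.14173435]
 [310.38239295 306.42128764]
 [310.32590181 211.26059493]]
(314.5, 299.0) [[ 0.46599864 -0.08207839  0.007     ]]
```

View pics/w11.png

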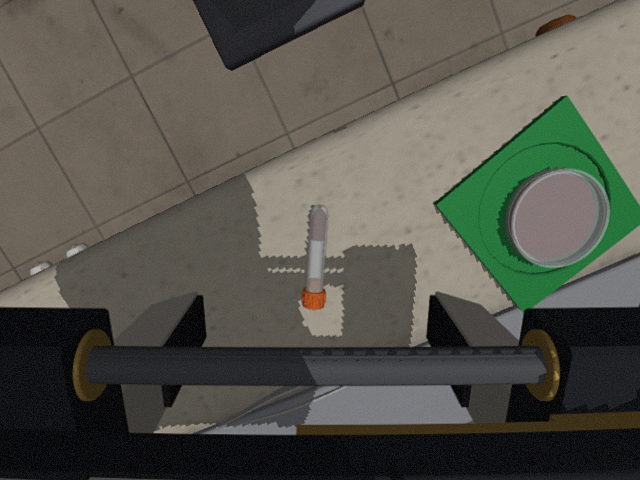

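The tube lies along the image column from (319,207) to (314,308), in line with the prediction. Descending.

```bash
python3 -m jog '[[0,-0.002,0.001,0.03,0,-0.007,0],[0,0,0,0.03,0,0,0],[0,0,0,0.012,0,0,0],[0,0,0,0,0,0,0]]'; python3 rem.py .444 -.072 .018 65.2
```

```text
t: 22.25
eef_pos: [0.4442, -0.0709, 0.0271]
tool_rot: [0.0, 0.215, 0.977, -0.001]
force: [0.2, -0.1, -0.4]
gripper_width: 0.0919
t 22.25 pos [ 0.4442 -0.0709  0.0271] q [-0.33  0.52  1.98 -0.    0.65 -1.46] w 0.0919 F [ 0.2 -0.1 -0.4]
shift now mm [-0.3 -1.1  9.1]  shift in goal axes mm [-0.3 -1.1  9.1] turn [-0.0012  0.0012  0.0003]
```

```bash
python3 -m jog '[[0.4,0,-0.001,0.006,0,0,0],[0.6,0,0,0.0035,0,0,0],[0.6,0,0,0,0,0,0],[0.6,0,0,0,0,0,0]]'; python3 rem.py .444 -.072 .018 65.2
```

```text
t: 22.65
eef_pos: [0.4445, -0.0719, 0.0185]
tool_rot: [0.001, 0.215, 0.977, -0.001]
force: [-0.8, 0.2, -0.2]
gripper_width: 0.0644
t 22.65 pos [ 0.4445 -0.0719  0.0185] q [-0.33  0.54  1.98 -0.    0.62 -1.47] w 0.0644 F [-0.8  0.2 -0.2]
shift now mm [ 0.4 -0.3  0.5]  shift in goal axes mm [ 0.4 -0.3  0.5] turn [-0.001   0.0031  0.    ]
```

```bash
python3 -m jog '[[1,0,0,0.001,0,0,0],[1,0,0,0,0,0,0],[1,0,0,0,0,0,0],[1,0,0,0,0,0,0],[1,0,0,0,0,0,0],[1,0,0,0,0,0,0],[1,0,0,0,0,0,0],[1,0,0,0,0,0,0],[1,0,0,0,0,0,0],[1,0,0,0,0,0,0]]'; python3 rem.py .444 -.072 .018 65.2;  python3 -m jog '[[1,0,0,-0.02,0,0,0],[1,0,0,-0.03,0,0,0],[1,0,0,0,0,0,0]]'; python3 rem.py .472 -.276 .06 87.4
```

```text
t: 23.65
eef_pos: [0.4453, -0.0722, 0.0187]
tool_rot: [0.003, 0.215, 0.977, -0.001]
force: [-0.1, -0.6, 0.6]
gripper_width: 0.0114
t 23.65 pos [ 0.4453 -0.0722  0.0187] q [-0.33  0.54  1.98 -0.    0.62 -1.47] w 0.0114 F [-0.1 -0.6  0.6]
shift now mm [ 1.3 -0.4  0.7]  shift in goal axes mm [ 1.3 -0.4  0.7] turn [-0.0007  0.0058  0.0001]
t: 23.95
eef_pos: [0.4444, -0.0718, 0.0693]
tool_rot: [0.001, 0.215, 0.977, -0.001]
force: [0.2, 0.0, 0.2]
gripper_width: 0.011
t 23.95 pos [ 0.4444 -0.0718  0.0693] q [-0.33  0.44  1.94 -0.    0.76 -1.47] w 0.011 F [0.2 0.  0.2]
shift now mm [-110.7 -173.7    9.8]  shift in goal axes mm [ -36.8 -202.7    9.3] turn [-0.0016  0.0027 -0.3876]
```

```bash
python3 -m jog '[[1,0,-0.02,0,0,0,-0.125],[1,0,-0.03,0,0,0,-0.125],[1,0,-0.03,0,0,0,-0.125],[1,0,0,0,0,0,0]]'; python3 rem.py .472 -.319 .06 87.4
```

```text
t: 24.35
eef_pos: [0.4212, -0.1496, 0.0687]
tool_rot: [0.002, 0.02, 1.0, -0.001]
force: [-0.7, -0.3, -0.0]
gripper_width: 0.0111
t 24.35 pos [ 0.4212 -0.1496  0.0687] q [-0.51  0.44  1.95 -0.    0.75 -2.04] w 0.0111 F [-0.7 -0.3 -0. ]
shift now mm [ -57.4 -167.2    9.3]  shift in goal axes mm [ -58.4 -166.9    8.7] turn [-0.0024  0.0036  0.0058]
```

```bash
python3 -m jog '[[1,-0.014,-0.04,0,0,0,0],[1,-0.014,-0.04,0,0,0,0],[1,-0.014,-0.04,0,0,0,0],[1,-0.014,-0.04,0,0,0,0],[1,0,0,0,0,0,0],[1,0,0,0,0,0,0]]'; python3 rem.py .472 -.319 .0215 87.4
python3 - <<'E'
from h import *
m=bot.camera_model("wrist");im,d=bot.grab_frame("wrist");cv2.imwrite("pics/w12.png",im[:,:,::-1])
m=bot.camera_model("top");im,d=bot.grab_frame("top");cv2.imwrite("pics/t12.png",cv2.resize(im[190:310,340:540,::-1],None,fx=4,fy=4,interpolation=cv2.INTER_CUBIC))
E
```

```text
t: 24.95
eef_pos: [0.4699, -0.3134, 0.064]
tool_rot: [-0.001, 0.025, 1.0, 0.002]
force: [0.6, 1.1, -0.9]
gripper_width: 0.0108
t 24.95 pos [ 0.4699 -0.3134  0.064 ] q [-0.72  0.61  1.62  0.    0.91 -2.25] w 0.0108 F [ 0.6  1.1 -0.9]
shift now mm [-2.5 -5.6 42.5]  shift in goal axes mm [-2.4 -5.5 42.5] turn [ 0.0032 -0.0026 -0.0052]
```

View pics/w12.png

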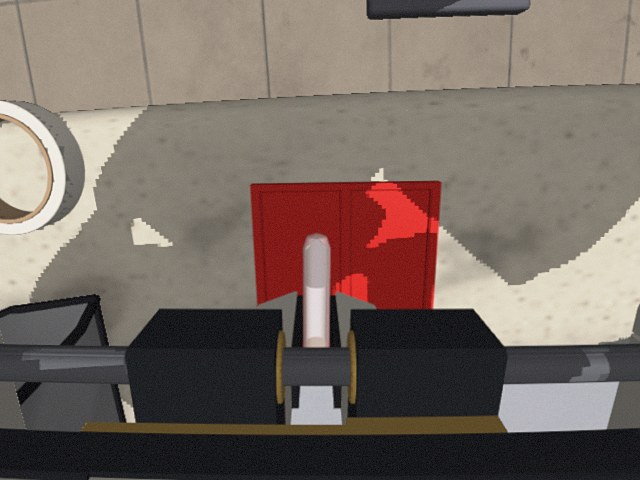

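The tube is over the left trough, at column 316 against a trough centre of about 305, with about 5 mm still to shift that way. I'll check clearance to the black bag on that side.

Run:
```python
from h import *
m=bot.camera_model("top");im,d=bot.grab_frame("top")
us,vs=np.meshgrid(np.arange(490,600),np.arange(170,300)); uv=np.c_[us.ravel(),vs.ravel()]
P=depthpts(m,uv,d); k=(d[uv[:,1],uv[:,0]]>0)&(P[:,2]>.03)&(P[:,1]<-.36)&(P[:,0]<.57)
Q=P[k]
for a in (.42,.45,.48,.5,.52,.54):
    s=Q[(Q[:,0]>a-.01)&(Q[:,0]<a+.01)]
    if len(s): i=s[:,1].argmax(); print(a,s[i].round(3),s[:,2].max().round(3))
```

```text
0.42 [ 0.423 -0.36   0.394] 0.4
0.45 [ 0.458 -0.36   0.4  ] 0.414
0.48 [ 0.473 -0.36   0.395] 0.398
0.5 [ 0.505 -0.437  0.284] 0.321
0.52 [ 0.52  -0.437  0.328] 0.328
0.54 [ 0.54  -0.436  0.327] 0.33
```

The bag starts at y < -.437 and the gripper body reaches y = -.415, so it clears.

```bash
python3 -m jog '[[1,-0.002,-0.006,0.015,0.003,-0.003,-0.005],[1,0,0,0.015,0,0,0],[1,0,0,0.003,0,0,0],[1,0,0,0,0,0,0]]'; python3 rem.py .472 -.319 .0215 87.4
```

```text
t: 25.5
eef_pos: [0.4718, -0.3137, 0.0319]
tool_rot: [0.0, 0.02, 1.0, 0.0]
force: [0.7, -0.1, 0.2]
gripper_width: 0.0112
t 25.5 pos [ 0.4718 -0.3137  0.0319] q [-0.72  0.66  1.64  0.    0.84 -2.25] w 0.0112 F [ 0.7 -0.1  0.2]
shift now mm [-0.4 -5.3 10.4]  shift in goal axes mm [-0.4 -5.3 10.4] turn [0.0005 0.0004 0.0062]
```

```bash
python3 -m jog '[[1,0,-0.006,0.003,0,0,0],[1,0,0,0.006,0,0,0],[1,0,0,0,0,0,0]]'; python3 rem.py .472 -.319 .0215 87.4
```

```text
t: 25.8
eef_pos: [0.4722, -0.3196, 0.0239]
tool_rot: [0.001, 0.019, 1.0, -0.0]
force: [0.1, 0.3, -0.2]
gripper_width: 0.0112
t 25.8 pos [ 0.4722 -0.3196  0.0239] q [-0.73  0.67  1.64  0.    0.83 -2.26] w 0.0112 F [ 0.1  0.3 -0.2]
shift now mm [0.2 0.6 2.4]  shift in goal axes mm [0.2 0.6 2.4] turn [-0.0007  0.0019  0.0072]
```

```bash
python3 -m jog '[[1,0,0,0.003,0,0,0],[1,0,0,0,0,0,0]]'; python3 rem.py .472 -.319 .0215 87.4; python3 -m jog '[[0.6,0,0,0,0,0,0],[0.6,0,0,0,0,0,0],[0.6,0,0,0,0,0,0],[0.6,0,0,0,0,0,0],[0.6,0,0,-0.02,0,0,0],[0,0,0,-0.04,0,0,0],[0,0,0,-0.04,0,0,0],[0,0,0,0,0,0,0]]'; python3 rem.py .44 -.1 .13 87.4
python3 - <<'E'
from h import *
m=bot.camera_model("wrist");im,d=bot.grab_frame("wrist");cv2.imwrite("pics/w13.png",im[:,:,::-1])
E
```

```text
t: 26.0
eef_pos: [0.4727, -0.3202, 0.0218]
tool_rot: [0.002, 0.019, 1.0, -0.001]
force: [-0.5, -0.1, 0.2]
gripper_width: 0.0111
t 26.0 pos [ 0.4727 -0.3202  0.0218] q [-0.73  0.68  1.64  0.    0.82 -2.26] w 0.0111 F [-0.5 -0.1  0.2]
shift now mm [0.7 1.1 0.3]  shift in goal axes mm [0.7 1.1 0.3] turn [-0.0019  0.0034  0.0069]
t: 26.8
eef_pos: [0.4716, -0.3195, 0.1232]
tool_rot: [0.0, 0.019, 1.0, 0.0]
force: [-0.0, -0.3, 1.0]
gripper_width: 0.0562
t 26.8 pos [ 0.4716 -0.3195  0.1232] q [-0.73  0.54  1.56  0.    1.05 -2.26] w 0.0562 F [-0.  -0.3  1. ]
shift now mm [ 40.1 218.1  -6.7]  shift in goal axes mm [ 41.5 217.8  -6.8] turn [0.0008 0.     0.0065]
```

View pics/w13.png

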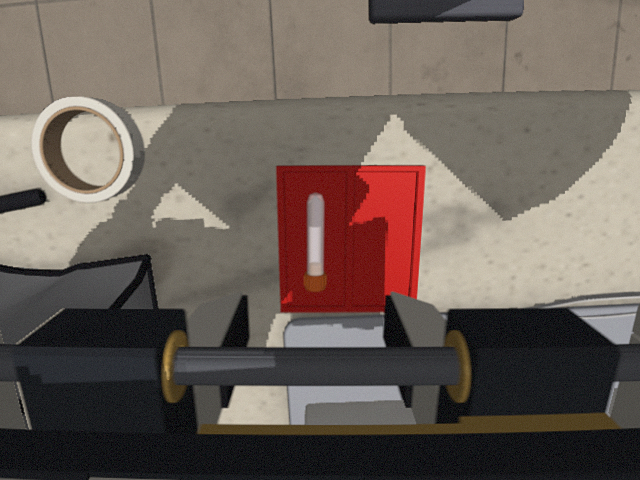

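The orange tube lies centred in the left trough, at (316,243). Now the long traverse to the yellow tube.

```bash
python3 -m jog '[[0,0.008,0.046,0,0,0,0],[0,0.008,0.046,0,0,0,0],[0,0.008,0.046,0,0,0,0],[0,0.004,0.046,0,0,0,0],[0,0.004,0.046,0,0,0,0],[0,0.002,0.046,0,0,0,0],[0,0.002,0.046,0,0,0,0],[0,0.002,0.046,0,0,0,0],[0,0.002,0.046,0,0,0,0],[0,0.002,0.046,0,0,0,0]]'; python3 rem.py .456 .393 .10 92
```

```text
t: 27.85
eef_pos: [0.4401, 0.1546, 0.1116]
tool_rot: [-0.009, 0.025, 1.0, 0.002]
force: [1.0, -0.4, -0.4]
gripper_width: 0.0917
t 27.85 pos [0.4401 0.1546 0.1116] q [ 0.17  0.4   1.84  0.01  0.91 -1.36] w 0.0917 F [ 1.  -0.4 -0.4]
shift now mm [ -4.  238.9  12.5]  shift in goal axes mm [-24.2 237.7  11.6] turn [ 0.0049 -0.0177 -0.0857]
```

```bash
python3 -m jog '[[0,0,0.046,0,0.005,-0.018,-0.08],[0,-0.004,0.046,0,0,0,0],[0,-0.004,0.046,0,0,0,0],[0,-0.004,0.046,0,0,0,0],[0,-0.004,0.04,0,0,0,0],[0,0,0,0,0,0,0],[0,0,0,0,0,0,0]]'; python3 rem.py .456 .393 .018 92
python3 - <<'E'
from h import *
m=bot.camera_model("wrist");im,d=bot.grab_frame("wrist");cv2.imwrite("pics/w14.png",im[:,:,::-1]);print(proj(m,[[.4545,.3914,.006]]))
E
```

```text
t: 28.55
eef_pos: [0.4449, 0.3923, 0.1006]
tool_rot: [-0.006, -0.02, 1.0, -0.003]
force: [-0.2, -0.3, 0.3]
gripper_width: 0.0919
t 28.55 pos [0.4449 0.3923 0.1006] q [ 0.59  0.61  1.5   0.    1.05 -1.02] w 0.0919 F [-0.2 -0.3  0.3]
shift now mm [-12.1   0.7  82.5]  shift in goal axes mm [-11.1   0.3  82.6] turn [-0.0059 -0.0122  0.0054]
[[313.12572984 272.40423021]]
```

View pics/w14.png

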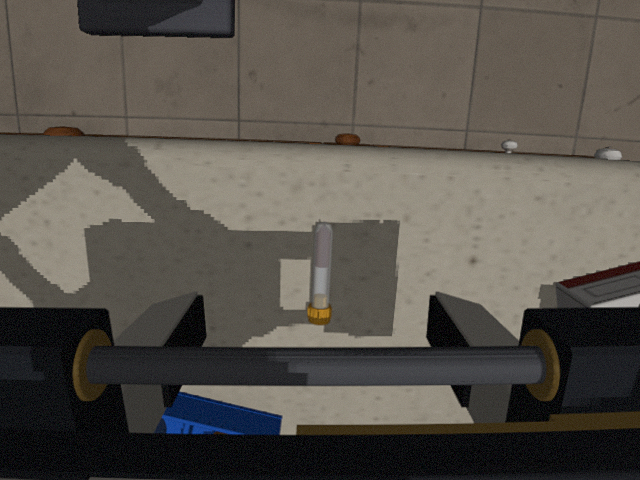

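The yellow tube's midpoint is at (320,274), against a predicted (313,272). Descending.

```bash
python3 -m jog '[[0,-0.012,0.001,0.03,-0.006,-0.012,0],[0,0,0,0.03,0,0,0],[0,0,0,0.012,0,0,0],[0.4,0,0,0,0,0,0]]'; python3 rem.py .456 .393 .018 92
```

```text
t: 29.0
eef_pos: [0.4573, 0.3889, 0.026]
tool_rot: [-0.001, -0.018, 1.0, -0.0]
force: [-0.0, -0.1, -0.8]
gripper_width: 0.0874
t 29.0 pos [0.4573 0.3889 0.026 ] q [ 0.58  0.71  1.54 -0.    0.89 -1.03] w 0.0874 F [-0.  -0.1 -0.8]
shift now mm [1.1 4.2 8. ]  shift in goal axes mm [1.1 4.2 8. ] turn [-0.0009 -0.0014  0.0001]
```

```bash
python3 -m jog '[[0.6,0.001,0.004,0.005,0,0,0],[0.6,0,0,0.003,0,0,0],[0.6,0,0,0.001,0,0,0],[0.6,0,0,0,0,0,0]]'; python3 rem.py .456 .393 .018 92
```

```text
t: 29.4
eef_pos: [0.4576, 0.3929, 0.0196]
tool_rot: [0.001, -0.017, 1.0, 0.001]
force: [-0.2, -0.3, 0.9]
gripper_width: 0.0562
t 29.4 pos [0.4576 0.3929 0.0196] q [ 0.58  0.72  1.54 -0.    0.88 -1.02] w 0.0562 F [-0.2 -0.3  0.9]
shift now mm [1.6 0.1 1.6]  shift in goal axes mm [1.6 0.1 1.6] turn [ 0.0012  0.002  -0.0015]
```

```bash
python3 -m jog '[[1,0.001,0,0.002,0,0,0],[1,0,0,0,0,0,0],[1,0,0,0,0,0,0],[1,0,0,0,0,0,0],[1,0,0,0,0,0,0],[1,0,0,0,0,0,0],[1,0,0,0,0,0,0],[1,0,0,0,0,0,0],[1,0,0,0,0,0,0]]'; python3 rem.py .456 .393 .018 92;  python3 -m jog '[[1,0,0,-0.03,0,0,0],[1,0,0,-0.04,0,0,0],[1,0,0,-0.03,0,0,0],[1,0,0,0,0,0,0]]'; python3 rem.py .445 0 .12 87.4
```

```text
t: 30.3
eef_pos: [0.4571, 0.3936, 0.0191]
tool_rot: [0.002, -0.017, 1.0, 0.001]
force: [-0.4, 0.8, -0.2]
gripper_width: 0.0108
t 30.3 pos [0.4571 0.3936 0.0191] q [ 0.58  0.72  1.54 -0.    0.87 -1.02] w 0.0108 F [-0.4  0.8 -0.2]
shift now mm [ 1.2 -0.6  1.1]  shift in goal axes mm [ 1.2 -0.6  1.1] turn [ 0.0026  0.0044 -0.0009]
t: 30.7
eef_pos: [0.456, 0.3927, 0.1207]
tool_rot: [0.0, -0.017, 1.0, 0.0]
force: [-0.1, -0.3, 0.5]
gripper_width: 0.0106
t 30.7 pos [0.456  0.3927 0.1207] q [ 0.58  0.59  1.46 -0.    1.09 -1.02] w 0.0106 F [-0.1 -0.3  0.5]
shift now mm [  24.3 -392.1    0.6]  shift in goal axes mm [  -6.8 -392.8    0.7] turn [0.0003 0.0007 0.0792]
```

```bash
python3 -m jog '[[1,0.002,-0.046,0,0,0,0.075],[1,0,-0.046,0,0,0,0],[1,0,-0.046,0,0,0,0],[1,0,-0.046,0,0,0,0],[1,0,-0.046,0,0,0,0],[1,0,-0.046,0,0,0,0],[1,0,-0.046,0,0,0,0],[1,0,-0.046,0,0,0,0],[1,0,-0.046,0,0,0,0],[1,0,-0.046,0,0,0,0]]'; python3 rem.py .473 -.275 .07 87.4
```

```text
t: 31.7
eef_pos: [0.4344, -0.0777, 0.1141]
tool_rot: [-0.001, 0.017, 1.0, 0.001]
force: [0.2, 0.8, 0.7]
gripper_width: 0.0116
t 31.7 pos [ 0.4344 -0.0777  0.1141] q [-0.35  0.35  1.92  0.    0.87 -1.89] w 0.0116 F [0.2 0.8 0.7]
shift now mm [ -45.3 -196.    43.5]  shift in goal axes mm [ -47.5 -195.4   44.1] turn [ 0.0029 -0.0015  0.0117]
```

```bash
python3 -m jog '[[1,-0.01,-0.04,0.005,0,0,0.01],[1,-0.01,-0.04,0.008,0,0,0],[1,-0.01,-0.04,0.008,0,0,0],[1,-0.01,-0.04,0.008,0,0,0],[1,-0.005,-0.03,0.005,0,0,0],[1,0,0,0,0,0,0],[1,0,0,0,0,0,0]]'; python3 rem.py .473 -.275 .0225 87.4
python3 - <<'E'
from h import *
m=bot.camera_model("wrist");im,d=bot.grab_frame("wrist");cv2.imwrite("pics/w15.png",im[:,:,::-1])
E
```

```text
t: 32.4
eef_pos: [0.4673, -0.2823, 0.0724]
tool_rot: [-0.003, 0.027, 1.0, 0.003]
force: [-0.4, 0.2, -0.9]
gripper_width: 0.0114
t 32.4 pos [ 0.4673 -0.2823  0.0724] q [-0.68  0.57  1.67  0.    0.91 -2.2 ] w 0.0114 F [-0.4  0.2 -0.9]
shift now mm [-5.6  7.3 49.9]  shift in goal axes mm [-5.4  7.5 49.9] turn [ 0.0057 -0.0063 -0.0077]
```

View pics/w15.png

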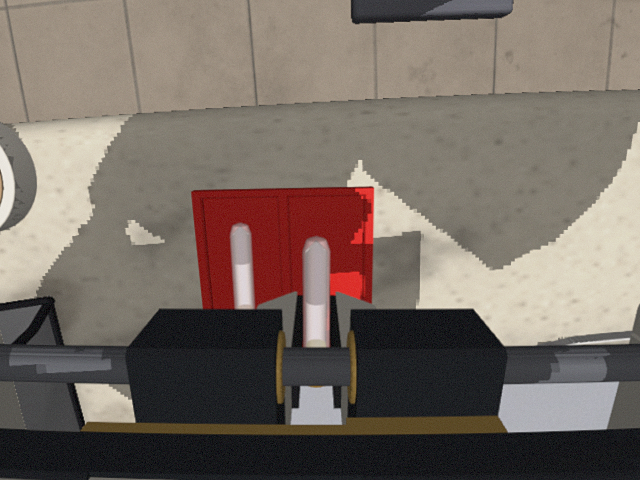

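The yellow tube is over the right trough. The orange tube at column 242 is untouched. I'll shift 7 mm in y and descend.

```bash
python3 -m jog '[[1,-0.005,0.008,0.01,0.006,-0.006,-0.008],[1,0,0,0.015,0,0,0],[1,0,0,0.01,0,0,0],[1,0,0,0,0,0,0],[1,0,0,0,0,0,0]]'; python3 rem.py .473 -.274 .0222 87.4
```

```text
t: 32.95
eef_pos: [0.4727, -0.2685, 0.0372]
tool_rot: [-0.0, 0.019, 1.0, 0.0]
force: [-0.1, 0.0, -0.2]
gripper_width: 0.011
t 32.95 pos [ 0.4727 -0.2685  0.0372] q [-0.66  0.62  1.71 -0.    0.82 -2.19] w 0.011 F [-0.1  0.  -0.2]
shift now mm [-0.5 -5.5 15. ]  shift in goal axes mm [-0.6 -5.5 15. ] turn [ 0.0004 -0.0008  0.0065]
```

```bash
python3 -m jog '[[1,-0.001,-0.005,0.008,0,0,0],[1,0,0,0.005,0,0,0],[1,0,0,0.002,0,0,0],[1,0,0,0,0,0,0]]'; python3 rem.py .473 -.274 .0222 87.4
```

```text
t: 33.35
eef_pos: [0.4742, -0.2742, 0.0223]
tool_rot: [0.001, 0.019, 1.0, -0.001]
force: [-0.7, -0.3, -0.2]
gripper_width: 0.0111
t 33.35 pos [ 0.4742 -0.2742  0.0223] q [-0.66  0.65  1.7  -0.    0.79 -2.2 ] w 0.0111 F [-0.7 -0.3 -0.2]
shift now mm [1.2 0.2 0.1]  shift in goal axes mm [1.2 0.2 0.1] turn [-0.001   0.0011  0.0068]
```

```bash
python3 -m jog '[[0.7,0,0,0,0,0,0],[0.7,0,0,0,0,0,0],[0.7,0,0,0,0,0,0],[0.7,0,0,0,0,0,0],[0.7,0,0,-0.01,0,0,0],[0.7,0,0,-0.03,0,0,0],[0.7,0,0,-0.04,0,0,0],[0,0,0,-0.04,0,0,0],[0,0,0,-0.03,0,0,0],[0,0,0,0,0,0,0]]'
python3 - <<'E'
from h import *
m=bot.camera_model("wrist");im,d=bot.grab_frame("wrist");cv2.imwrite("pics/w16.png",im[:,:,::-1])
E
```

```text
t: 34.35
eef_pos: [0.4738, -0.274, 0.1815]
tool_rot: [0.001, 0.019, 1.0, -0.001]
force: [-0.0, 0.8, -0.4]
gripper_width: 0.0471
```

View pics/w16.png

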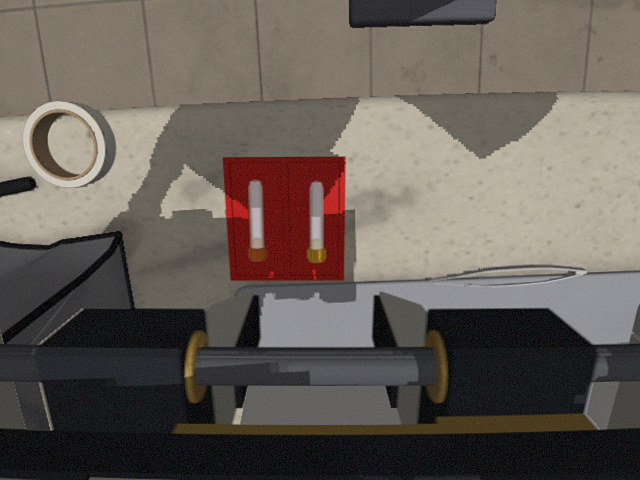

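Both tubes lie in their troughs, at (257,221) and (316,221). I'll clear the arm and run a final check from the top camera.

```bash
python3 -m jog '[[0,0.02,-0.02,-0.04,0,0,0],[0,0.03,-0.02,-0.03,0,0,0],[0,0.03,-0.02,-0.03,0,0,0],[0,0.03,-0.02,0,0,0,0],[0,0.03,0,0,0,0,0],[0,0.03,0,0,0,0,0],[0,0,0,0,0,0,0],[0,0,0,0,0,0,0]]'
python3 - <<'E'
from h import *
m=bot.camera_model("top");im,d=bot.grab_frame("top")
cv2.imwrite("pics/t17a.png",cv2.resize(im[190:310,150:350,::-1],None,fx=4,fy=4,interpolation=cv2.INTER_CUBIC))
cv2.imwrite("pics/t17b.png",cv2.resize(im[190:310,340:540,::-1],None,fx=4,fy=4,interpolation=cv2.INTER_CUBIC))
im,d=bot.grab_frame("side");cv2.imwrite("pics/s17.png",im[:,:,::-1])
E
```

```text
t: 35.2
eef_pos: [0.2927, -0.346, 0.2759]
tool_rot: [-0.005, 0.019, 1.0, 0.005]
force: [0.3, -0.4, 0.8]
gripper_width: 0.0919
```

View pics/t17a.png

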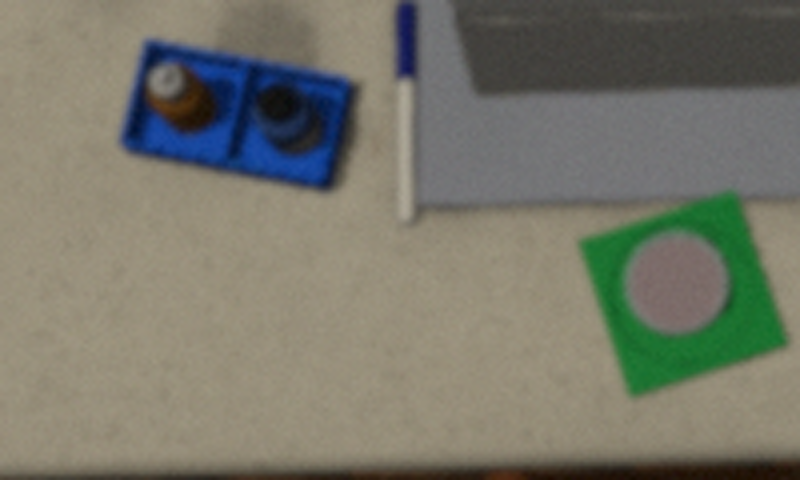

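View pics/t17b.png

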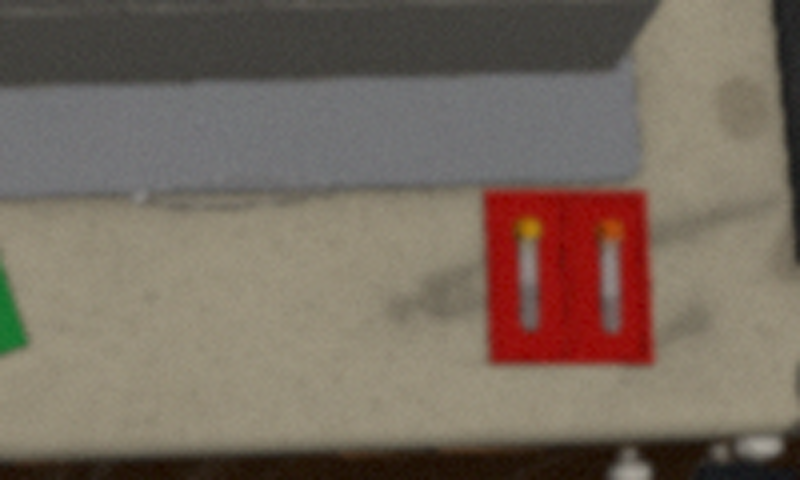

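View pics/s17.png

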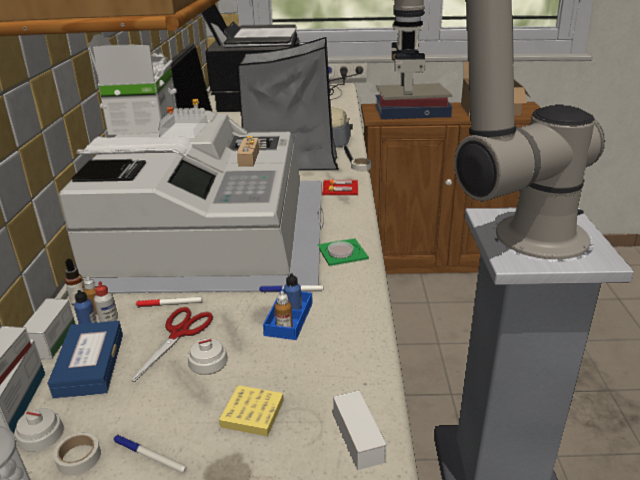

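Run:
```python
from h import *
m=bot.camera_model("top")
def loc(P,c,yaw):
    v=P[:2]-np.array(c); return (1000*np.array([np.cos(yaw)*v[0]+np.sin(yaw)*v[1],-np.sin(yaw)*v[0]+np.cos(yaw)*v[1]])).round(1)
T=([.5766,.304],-.223); Rr=([.4713,-.299],-.045)
for n,uv in (("brown",(192.5,209.75)),("blue",(220.25,215.25))): print(n,loc(plane(m,[uv],.079)[0],*T))
print("dish",loc(plane(m,[(319,260.75)],.015)[0],[.4732,.0599],0))
for n,a,b in (("yellow",(472.2,244.5),(472.5,272.5)),("orange",(492.7,245),(492.7,273))):
    P=plane(m,[a,b],.01); print(n,loc(P.mean(0),*Rr),loc(P[0],*Rr),loc(P[1],*Rr))
im,d=bot.grab_frame("top")
for uv in [(319,261),(472,255),(493,256),(192,210),(220,215)]: print(uv, depthpts(m,[uv],d).round(4)[0])
s=bot.sense(); print(s['t'],s['joint_velocities'].round(3))
```

```text
brown [ 0.7 26.5]
blue [  0.3 -35.2]
dish [2.7 2.8]
yellow [-0.6 22. ] [30.9 21.4] [-32.1  22.5]
orange [ -1.  -23.9] [ 30.5 -25. ] [-32.6 -22.8]
(319, 261) [0.4745 0.0627 0.0196]
(472, 255) [ 0.4771 -0.2734  0.024 ]
(493, 256) [ 0.4744 -0.3218  0.0179]
(192, 210) [0.5835 0.3315 0.0755]
(220, 215) [0.5699 0.2704 0.078 ]
35.35 [ 0.006  0.001 -0.006 -0.001  0.001 -0.   ]
```

All placements are within tolerance and nothing is moving, so I'm handing in.

```bash
python3 -c "
from workcell import bot
print(bot.job_done())"
```

```text
the job is handed in; nothing more can be done
None
```

All five things are in their places and let go of, and I handed the job in at about 35 s of the 128 s allowed. No verdict was reported. Every force I read stayed below about 3 N.

Final check from the top camera, each in its holder's frame:

| Thing | Where it is | Offset | Limit |
|---|---|---|---|
| Brown bottle | blue tray, +y bay | x +0.7 mm, y −2.3 mm from bay centre | 14 / 14.5 mm |
| Blue bottle | blue tray, −y bay | x +0.3 mm, y −6.4 mm from bay centre | 14 / 14.5 mm |
| Yellow tube | red tray, +y trough | x −0.6 mm, on the centre line, nearly parallel | 16 / 14.5 mm |
| Orange tube | red tray, −y trough | x −1.0 mm, y −1.9 mm off the line, nearly parallel | 16 / 14.5 mm |
| Dish | green recess | about 4 mm off centre | 14.5 mm |

The side and wrist views also showed both bottles standing, the tubes lying in their troughs and the dish flat.

Three checks disagreed or were left open:
- **Wrist camera:** it read 3 to 7 mm away from the fixed cameras, so I relied mainly on the top and side views.
- **Yellow tube height:** one depth reading on top of it gave 24 mm where about 16 mm was expected. I put this down to pixel noise and did not repeat it; the pictures and the height at release fit it lying on the floor.
- **Bottle tilt:** I judged this from the pictures and the cap heights, not by a separate measurement.

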